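# Cure the drawer knobs and pulls under the lamp lid

### The job

Lift the lid of the lamp-curing box past its balance point so that the struts hold it fully open by themselves, put every wooden knob and pull from the bench inside on the floor of the box, none on top of another, and then shut the lid completely. With the lid shut, start the lamp by pressing the keys fully down one at a time: first the square key, then the long bar key, then the round key. Press no key while the lid is open, and leave the jar, the plane and the mallet where they are.

Things in the scene. Friction and masses are not known exactly. Their poses are not given: they have to be found in the camera images.
- curer: fixed lamp-curing box, open shallow base 180 (x) by 260 (y) mm outside, 60 mm to the rim, walls and floor 8 mm thick (inside 164 by 244 mm, 52 mm deep). Origin: centre of its underside, on the bench; x points away from the robot, z up. The lid's hinge axis runs along its y at x = +90 mm, 60 mm above the bench. A gas strut, 15 mm thick, runs along the outside of each y wall. On its +y side a black ledge (x -90 to +90, y +150 to +230 mm, 55 mm high) carries the three keys
- lid (a joint): angle of the box's lid, rad: 0 shut, 1.55 fully open (lid upright, standing above the far wall). Lid 180 by 260 mm, 30 mm thick, 0.7 kg, its underside at the rim when shut. The struts' springs carry part of it: below about 0.9 rad it sinks shut by itself, above that it rises by itself, damped, to the 1.55 stop and stays there. It takes under 3 N at the handle either way
- lid_bar (a point): middle of the lid's handle bar: round bar 12 mm thick, 110 mm long along the box's y, held by two arms at its ends 50 mm in front of the lid's front edge, clear gap 44 mm between bar and lid. From the hinge axis it lies 230 mm towards the robot and 15 mm up when the lid is shut (75 mm above the bench), and turns with the lid
- knob1: turned wooden drawer knob, freshly finished: mushroom shape, 36 mm tall, foot 32 mm across, waist 24 mm across 14 mm up, head 38 mm across between 21 and 30 mm up. Starts standing on its foot. Origin: centre of the foot's underside, z along the knob's axis. May be absent
- knob1_mid (a point): middle of that piece, 18 mm above its origin along its z
- knob2: turned wooden drawer knob, freshly finished: mushroom shape, 36 mm tall, foot 32 mm across, waist 24 mm across 14 mm up, head 38 mm across between 21 and 30 mm up. Starts standing on its foot. Origin: centre of the foot's underside, z along the knob's axis. May be absent
- knob2_mid (a point): middle of that piece, 18 mm above its origin along its z
- knob3: turned wooden drawer knob, freshly finished: mushroom shape, 36 mm tall, foot 32 mm across, waist 24 mm across 14 mm up, head 38 mm across between 21 and 30 mm up. Starts standing on its foot. Origin: centre of the foot's underside, z along the knob's axis. May be absent
- knob3_mid (a point): middle of that piece, 18 mm above its origin along its z
- knob4: turned wooden drawer knob, freshly finished: mushroom shape, 36 mm tall, foot 32 mm across, waist 24 mm across 14 mm up, head 38 mm across between 21 and 30 mm up. Starts standing on its foot. Origin: centre of the foot's underside, z along the knob's axis. May be absent
- knob4_mid (a point): middle of that piece, 18 mm above its origin along its z
- pull1: wooden bridge-shaped drawer pull: bar 60 mm long (its x), 20 mm wide (its y), from 14 to 28 mm up, on two 14 mm long feet at its ends. Starts standing on its feet. Origin: centre of the underside, z up. May be absent
- pull1_mid (a point): middle of that piece, 18 mm above its origin along its z
- pull2: wooden bridge-shaped drawer pull: bar 60 mm long (its x), 20 mm wide (its y), from 14 to 28 mm up, on two 14 mm long feet at its ends. Starts standing on its feet. Origin: centre of the underside, z up. May be absent
- pull2_mid (a point): middle of that piece, 18 mm above its origin along its z
- key_square (a joint): travel of the square key, 28 by 28 mm, farthest from the robot (box x +52, y +190 mm), grey; m, 0 up, 0.006 fully down, pressed straight down against a spring (1.5 N to start, 5 N fully down), springs back
- key_square_top (a point): centre of that key's top face, 69 mm above the bench when up
- key_bar (a joint): travel of the long bar key, 18 (x) by 46 (y) mm, nearest the robot (box x -62, y +190 mm), grey; m, 0 up, 0.006 fully down, pressed straight down against a spring (1.5 N to start, 5 N fully down), springs back
- key_bar_top (a point): centre of that key's top face, 69 mm above the bench when up
- key_round (a joint): travel of the round key, 32 mm across, in the middle (box x -5, y +190 mm), grey; m, 0 up, 0.006 fully down, pressed straight down against a spring (1.5 N to start, 5 N fully down), springs back
- key_round_top (a point): centre of that key's top face, 69 mm above the bench when up
- jar: bystander: amber glass jar, 68 mm across, 90 mm tall; origin centre of underside
- plane: bystander: wooden hand plane, 160 (x) by 50 mm, about 65 mm tall; origin centre of underside
- mallet: bystander: wooden mallet lying down, about 290 mm long (x, head at +x, 70 by 120 by 60 mm); origin on the bench under its middle
Things that resemble listed ones, but are neither listed nor needed, are in the scene too. Leave any black or purple look-alike of the knob4 alone.

How it is judged:
By the outcome, as a careful person would: the job done as asked, in the order asked, and still so for the second after the job is handed in, with the robot touching nothing.
Of knob1, knob2, knob3, knob4, pull1, pull2 only 3 to 5 are there at a start; the rules pass over those that are not, and their reading is None.
At some moment in a run one of knob1, knob2, knob3, knob4, pull1, pull2 may be knocked a few centimetres aside while the robot is not near it.
Once in a run the grip may slacken for a moment while it holds something.
It also fails if it takes over 210 s, if anything falls off the work surface, if the arm or the gripper's body presses on something with over 40 N, if the wrist force passes 120 N, or if a joint passes its speed limit or range.

### The arm

A 6-joint arm with a two-finger parallel gripper is mounted at the origin on the work surface. World frame = base frame: x ahead of the robot, y to its left, z up, the work surface at z = 0. Lengths are in m, angles in rad, forces in N, time in s.
With the tool pointing down it reaches from about 0.3 to 0.95 m from the base axis. Payload 3.1 kg.
Tool frame: the origin (TCP) lies midway between the tips of the shut fingers; the grasp point (between the pads) lies 19 mm behind it; z points along the fingers, y is the line along which they close (so a half turn about z gives the same grasp; the last joint's range is limited). The gripper opens to 85 mm and grips with 20 to 120 N. Pads are 22 mm wide; open, the fingers measure 114 mm over their backs; the gripper's body (76 mm by 85 mm) begins 54 mm behind the grasp point. The pads swing forward as they close: fully open they stand 13 mm farther back than shut.
Start: joints at [-1.189, 0.308, 1.634, -0, 1.2, -0.07], TCP at [0.273, -0.562, 0.207] pointing down, gripper open.
Joint ranges: [-3.06, 3.06], [-0.79, 1.96], [0.05, 2.63], [-1.19, 4.34], [0.05, 2.64], [-2.94, 2.94]. Speed limits (rad/s): [2.79, 2.79, 3.14, 3.14, 3.14, 3.14].

### API

Orientations are given as a 3x3 rotation matrix whose columns are the frame's x, y, z axes.
In Python, from cell import bot gives the robot as it stands. The module is installed in compiled form; this text tells all that it offers.
- The arm moves only by the shell command python3 -m handwheel 'ROWS' [FORCE]. ROWS is JSON, a list of rows, each an object of numbers: "x", "y", "z": the shift along the tool's x, y, z in mm; "wx", "wy", "wz": the turn, a rotation vector about the tool's x, y, z in rad; "claw": the closure, from 0 (fully open) to 1 (shut). In form: [{"x": .., "y": .., "z": .., "wx": .., "wy": .., "wz": .., "claw": ..}, ...]. A call has 1 to 10 rows; each row is the pose to reach, as a shift and turn from the pose commanded when the call began, along the tool's axes at that moment; what a row does not reach only later rows make up. A row lasts 1/10 s, in which the tool goes at most 50 mm and 8.59 degrees, less where a joint would pass 70% of its speed; a pose out of reach is approached as far as the arm can. A call with a gripper value outside its range is refused whole. The fingers move at their own pace and stop on an object; FORCE is the grip in N (left out, the last holds). Time passes only in rows, so rows that repeat a pose let the fingers close. It gives the time, the measured TCP pose, the force, the opening and the grip force at its end, in the units of the state.
- bot.observe(): the state, without advancing time (a new reading comes with each control period).
- bot.get_image(name): name is "side" or "top"; returns a dict with "pixels" (420x560x3 uint8, red, green, blue), "z_map" (420x560 float32, m along the optical axis (not along the pixel's ray), 0 where there is no reading), "vfov" (degrees; the focal length in pixels is half the picture's height over the tangent of half this angle, whatever the lens; pixels are square), "cx", "cy" (the principal point, pixels), "origin" and "orientation" of the camera in the world. Camera axes: x right, y up, looking along -z (the intrinsics and any distortion apply to the point x, -y, -z); pixel columns grow to the right and rows downward; lengths in m; the calibration is good to about 2 mm. A picture is of the moment at which its call begins.
- bot.hand_in(): hands the job in; it is judged then, once.
The state is a dict: "t": time; "joint_positions": joint angles; "dq": joint speeds; "tau": joint torques, N m; "eef_pos": TCP position; "orientation": TCP orientation; "wrist_force": force on the tool from outside, world axes, zero at the start; "moment": the same for the moment, N m; "gripper_width": finger opening in m; "grip_force": force on a finger pad.
Only numpy, scipy, OpenCV 4.12 (cv2) and the standard library are available. Lean on these libraries where they do the work, as an engineer would, in place of code of your own. Each camera call takes 0.05 s, during which the arm holds its last target. There are 200 camera calls.

## Working session

There is one attempt and no reset: what is moved stays moved. The work goes in short steps, Python scripts to look and compute and a shell command to move; the robot and the scene stay as the last step left them, time stands still between calls to the robot, and variables do not carry over. Pictures are saved under pics/ and viewed, at most 14 in all, crops included, and the job is handed in when it is done.

```bash
mkdir -p pics
cat > h.py <<'E'
import numpy as np, cv2, pickle
from cell import bot
def snap(n,f):
    im=bot.get_image(n); pickle.dump(im,open(f'pics/{f}.pkl','wb')); cv2.imwrite(f'pics/{f}.png',cv2.cvtColor(im['pixels'],cv2.COLOR_RGB2BGR)); return im
def load(f): return pickle.load(open(f'pics/{f}.pkl','rb'))
def world(im,u,v,d=None):
    f=210/np.tan(np.radians(im['vfov'])/2)
    if d is None: 
        p=im['z_map'][int(v)-1:int(v)+2,int(u)-1:int(u)+2]; d=np.median(p)
    c=np.array([(u-im['cx'])/f*d,-(v-im['cy'])/f*d,-d])
    return np.array(im['origin'])+np.array(im['orientation'])@c
def crop(f,u0,v0,u1,v1,s,out):
    a=cv2.imread(f'pics/{f}.png')[v0:v1,u0:u1]; cv2.imwrite(f'pics/{out}.png',cv2.resize(a,None,fx=s,fy=s,interpolation=cv2.INTER_CUBIC))
E
python3 - <<'E'
from h import *
for n in('top','side'):
    im=snap(n,n+'0'); print({k:(np.round(v,3).tolist() if not isinstance(v,dict) else v) for k,v in im.items() if k not in('pixels','z_map')})
print({k:np.round(v,3).tolist() for k,v in bot.observe().items()})
a=np.hstack([cv2.imread('pics/top0.png')]);
E
```

```text
{'vfov': 55.517, 'cx': 279.588, 'cy': 202.962, 'origin': [0.492, 0.071, 1.175], 'orientation': [[-0.03, 0.997, -0.077], [-0.999, -0.029, 0.014], [0.012, 0.078, 0.997]]}
{'vfov': 43.968, 'cx': 279.991, 'cy': 208.868, 'origin': [0.476, -1.083, 1.246], 'orientation': [[0.995, 0.075, -0.066], [-0.1, 0.708, -0.699], [-0.005, 0.702, 0.712]]}
{'t': 0.1, 'joint_positions': [-1.189, 0.309, 1.635, 0.0, 1.2, -0.07], 'dq': [-0.001, -0.003, -0.003, 0.0, 0.0, -0.0], 'tau': [-0.001, -41.641, -27.764, -0.0, 0.004, -0.0], 'eef_pos': [0.273, -0.562, 0.206], 'orientation': [[0.9, 0.437, -0.001], [0.437, -0.9, 0.002], [0.0, -0.002, -1.0]], 'wrist_force': [-0.411, -0.693, 0.73], 'moment': [0.032, 0.021, 0.007], 'grip_force': 0.0, 'gripper_width': 0.086}
```

View pics/top0.png

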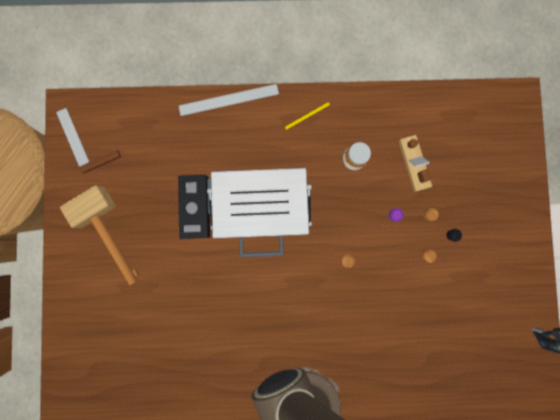

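View pics/side0.png

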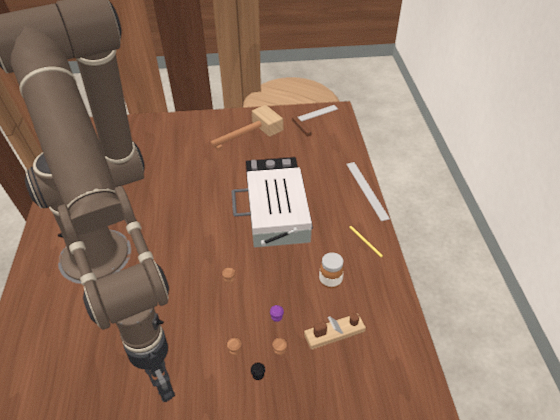

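```bash
cat >> h.py <<'E'
def cloud(im):
    f=210/np.tan(np.radians(im['vfov'])/2); d=im['z_map']; v,u=np.mgrid[:420,:560]
    c=np.stack([(u-im['cx'])/f*d,-(v-im['cy'])/f*d,-d],-1)
    P=c@np.array(im['orientation']).T+np.array(im['origin']); P[d==0]=np.nan; return P
def blobs(im,lo=.012,hi=.2):
    P=cloud(im); m=((P[...,2]>lo)&(P[...,2]<hi)&(P[...,0]>.1)&(P[...,0]<.95)).astype(np.uint8)
    n,l,s,c=cv2.connectedComponentsWithStats(m)
    for i in range(1,n):
        if s[i,4]>25:
            q=P[l==i]; z=q[:,2]; t=q[z>np.percentile(z,50)]
            print(c[i].round(),s[i,4],'mid',((np.nanmin(q,0)+np.nanmax(q,0))/2).round(3),'topmean',t.mean(0).round(3),'ext',np.ptp(q,0).round(3), im['pixels'][l==i].mean(0).round())
E
python3 - <<'E'
from h import *
print(load('top0').keys())
for n in('top0','side0'):
    print(n); blobs(load(n))
im=load('top0')
for p in[(211,170),(306,169),(310,236),(212,238),(262,254),(191,187),(192,208),(192,228)]: print(p,world(im,*p).round(3))
a=cv2.imread('pics/top0.png')[190:280,320:480]; a=cv2.resize(a,None,fx=5,fy=5,interpolation=2); a=a[:450]
b=cv2.imread('pics/side0.png')[250:400,200:310]; cv2.imwrite('pics/c1.png',a)
E
```

```text
dict_keys(['pixels', 'z_map', 'vfov', 'cx', 'cy', 'origin', 'orientation'])
top0
[415. 162.] 983 mid [ 0.69  -0.347  0.041] topmean [ 0.686 -0.345  0.044] ext [0.164 0.086 0.057] [170. 140.  99.]
[356. 155.] 559 mid [ 0.708 -0.166  0.055] topmean [ 0.71  -0.168  0.092] ext [0.064 0.064 0.085] [172. 166. 155.]
[ 99. 161.] 324 mid [0.722 0.58  0.018] topmean [0.721 0.578 0.02 ] ext [0.066 0.118 0.013] [116.  75.  48.]
[245. 205.] 8758 mid [0.556 0.155 0.056] topmean [0.58  0.11  0.092] ext [0.243 0.372 0.087] [168. 168. 168.]
[ 97. 222.] 2110 mid [0.505 0.566 0.04 ] topmean [0.587 0.601 0.06 ] ext [0.282 0.204 0.055] [175. 135.  85.]
[396. 214.] 139 mid [ 0.539 -0.279  0.033] topmean [ 0.54  -0.28   0.037] ext [0.035 0.036 0.017] [128.  61. 154.]
[431. 214.] 140 mid [ 0.536 -0.382  0.033] topmean [ 0.538 -0.38   0.037] ext [0.035 0.038 0.017] [159. 106.  56.]
[454. 234.] 147 mid [ 0.477 -0.445  0.032] topmean [ 0.476 -0.445  0.037] ext [0.035 0.036 0.019] [40. 34. 33.]
[429. 255.] 148 mid [ 0.419 -0.37   0.033] topmean [ 0.42  -0.37   0.037] ext [0.035 0.038 0.019] [161. 107.  57.]
[34
[... 1127 characters left out ...]
 1117 mid [ 0.69  -0.348  0.042] topmean [ 0.685 -0.354  0.043] ext [0.163 0.088 0.06 ] [185. 151. 121.]
[234. 345.] 167 mid [ 0.419 -0.371  0.028] topmean [ 0.419 -0.372  0.037] ext [0.035 0.039 0.03 ] [177. 124.  90.]
[279. 345.] 168 mid [ 0.536 -0.384  0.027] topmean [ 0.537 -0.385  0.038] ext [0.035 0.034 0.03 ] [181. 127.  92.]
[257. 369.] 186 mid [ 0.475 -0.447  0.028] topmean [ 0.475 -0.448  0.037] ext [0.036 0.037 0.031] [44. 39. 38.]
(211, 170) [0.687 0.255 0.   ]
(306, 169) [ 0.682 -0.027  0.001]
(310, 236) [ 0.483 -0.032 -0.   ]
(212, 238) [0.486 0.255 0.001]
(262, 254) [0.439 0.108 0.082]
(191, 187) [0.629 0.301 0.069]
(192, 208) [0.571 0.298 0.07 ]
(192, 228) [0.515 0.3   0.068]
```

View pics/c1.png

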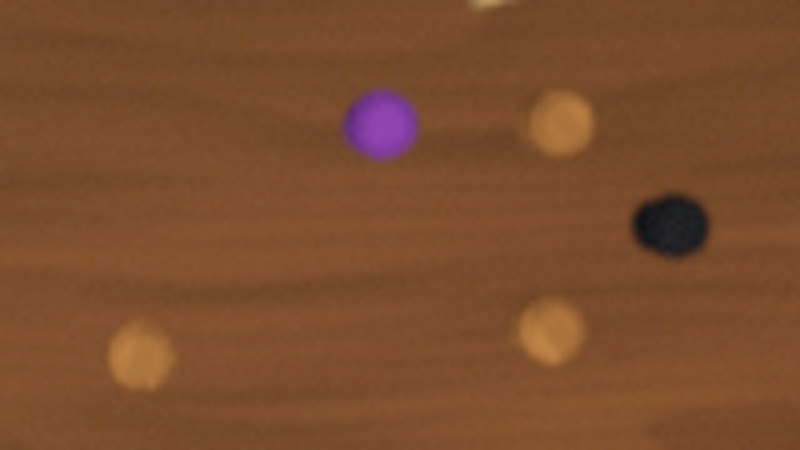

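Wooden knobs (the wanted ones) are at top-view pixels (348,261), (430,256) and (432,214). The look-alikes are purple (396,215) and black (454,235). No pulls are visible. The crop confirms three plain-wood knobs.

```bash
python3 - <<'E'
from h import *
im=load('top0');P=cloud(im)
m=(P[...,2]>.083)&(P[...,2]<.1)&(P[...,0]>.45)
q=P[m][:,:2].astype(np.float32); print(cv2.minAreaRect(q),P[m][:,2].mean())
m=(P[...,2]>.06)&(P[...,0]<.452)&(P[...,0]>.4)&(P[...,1]>0); q=P[m]; print(q.mean(0),np.ptp(q,0),np.polyfit(q[:,1],q[:,0],1))
E
python3 -m handwheel '[{"wz":-1.119},{"wz":-1.119},{"wz":-1.119},{"wz":-1.119},{"wz":-1.119},{"wz":-1.119},{"wz":-1.119},{"wz":-1.119},{"wz":-1.119,"claw":0.55},{"wz":-1.119,"claw":0.55}]'
```

```text
((0.593463122844696, 0.01958751678466797), (0.2235070914030075, 0.4671933948993683), 10.086867332458496) 0.090764060784834
[0.44156062 0.10935973 0.08025895] [0.01711738 0.11771093 0.01372962] [-0.01154213  0.44282287]invalid input
```

```bash
python3 -m handwheel '[{"x":0,"y":0,"z":0,"wx":0,"wy":0,"wz":-0.14,"claw":0},{"x":0,"y":0,"z":0,"wx":0,"wy":0,"wz":-0.28,"claw":0}]'
python3 - <<'E'
from h import *
im=load('top0');P=cloud(im)
m=(P[...,2]>.083)&(P[...,2]<.1)&(P[...,0]>.45)&(P[...,0]<.7)&(P[...,1]>-.05)&(P[...,1]<.3)
q=P[m][:,:2].astype(np.float32); print(cv2.minAreaRect(q))
E
```

```text
t: 0.3
eef_pos: [0.2726, -0.5618, 0.2063]
orientation: [[0.74, 0.672, -0.001], [0.672, -0.74, 0.001], [0.001, -0.001, -1.0]]
wrist_force: [0.7, 0.8, -0.1]
gripper_width: 0.0854
grip_force: 0.0
((0.5630776882171631, 0.11126469075679779), (0.2164173126220703, 0.26028645038604736), 0.7121914625167847)
```

```bash
python3 -m handwheel '[{"x":0,"y":0,"z":0,"wx":0,"wy":0,"wz":-0.846,"claw":0.55},{"x":0,"y":0,"z":0,"wx":0,"wy":0,"wz":-0.846,"claw":0.55},{"x":0,"y":0,"z":0,"wx":0,"wy":0,"wz":-0.846,"claw":0.55},{"x":0,"y":0,"z":0,"wx":0,"wy":0,"wz":-0.846,"claw":0.55},{"x":0,"y":0,"z":0,"wx":0,"wy":0,"wz":-0.846,"claw":0.55},{"x":0,"y":0,"z":0,"wx":0,"wy":0,"wz":-0.846,"claw":0.55},{"x":0,"y":0,"z":0,"wx":0,"wy":0,"wz":-0.846,"claw":0.55}]'
```

```text
t: 1.0
eef_pos: [0.2726, -0.5619, 0.2064]
orientation: [[-0.007, 1.0, -0.0], [1.0, 0.007, 0.001], [0.001, -0.0, -1.0]]
wrist_force: [0.0, -0.2, -0.8]
gripper_width: 0.0383
grip_force: 0.0
```

```bash
python3 -m handwheel '[{"x":670,"y":170,"z":0,"wx":0,"wy":0,"wz":0,"claw":0.55},{"x":670,"y":170,"z":0,"wx":0,"wy":0,"wz":0,"claw":0.55},{"x":670,"y":170,"z":0,"wx":0,"wy":0,"wz":0,"claw":0.55},{"x":670,"y":170,"z":0,"wx":0,"wy":0,"wz":0,"claw":0.55},{"x":670,"y":170,"z":0,"wx":0,"wy":0,"wz":0,"claw":0.55},{"x":670,"y":170,"z":0,"wx":0,"wy":0,"wz":0,"claw":0.55},{"x":670,"y":170,"z":0,"wx":0,"wy":0,"wz":0,"claw":0.55},{"x":670,"y":170,"z":0,"wx":0,"wy":0,"wz":0,"claw":0.55},{"x":670,"y":170,"z":0,"wx":0,"wy":0,"wz":0,"claw":0.55},{"x":670,"y":170,"z":0,"wx":0,"wy":0,"wz":0,"claw":0.55}]'
```

```text
t: 2.0
eef_pos: [0.3924, -0.0749, 0.2072]
orientation: [[-0.004, 1.0, 0.001], [1.0, 0.004, -0.0], [-0.0, 0.001, -1.0]]
wrist_force: [1.4, -0.8, -0.4]
gripper_width: 0.0382
grip_force: 0.0
```

```bash
python3 -m handwheel '[{"x":184,"y":46,"z":0,"wx":0,"wy":0,"wz":0,"claw":0.55},{"x":184,"y":46,"z":0,"wx":0,"wy":0,"wz":0,"claw":0.55},{"x":184,"y":46,"z":0,"wx":0,"wy":0,"wz":0,"claw":0.55},{"x":184,"y":46,"z":0,"wx":0,"wy":0,"wz":0,"claw":0.55},{"x":184,"y":46,"z":50,"wx":0,"wy":0,"wz":0,"claw":0.55},{"x":184,"y":46,"z":100,"wx":0,"wy":0,"wz":0,"claw":0.55},{"x":184,"y":46,"z":103,"wx":0,"wy":0,"wz":0,"claw":0.55},{"x":184,"y":46,"z":103,"wx":0,"wy":0,"wz":0,"claw":0.55}]'
python3 - <<'E'
from h import *
snap('side','s1'); crop('s1',180,140,340,270,4.8,'s1c')
E
```

```text
t: 2.8
eef_pos: [0.4358, 0.1073, 0.1033]
orientation: [[-0.006, 1.0, -0.004], [1.0, 0.006, -0.001], [-0.001, -0.004, -1.0]]
wrist_force: [-0.5, -0.6, 0.6]
gripper_width: 0.0385
grip_force: 0.0
```

View pics/s1c.png

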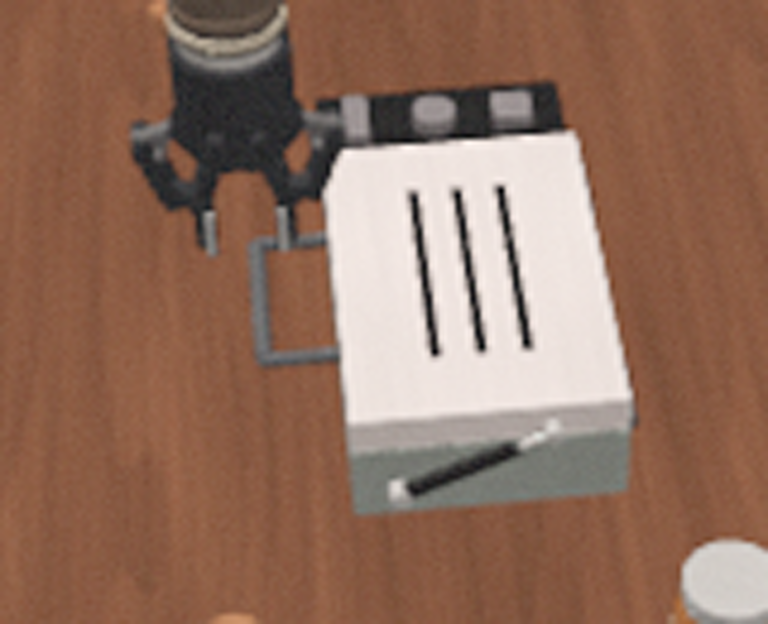

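```bash
python3 -m handwheel '[{"x":2,"y":5,"z":0,"wx":0,"wy":0,"wz":0,"claw":0.55},{"x":2,"y":5,"z":25,"wx":0,"wy":0,"wz":0,"claw":0.55},{"x":2,"y":5,"z":47,"wx":0,"wy":0,"wz":0,"claw":0.55},{"x":2,"y":5,"z":47,"wx":0,"wy":0,"wz":0,"claw":0.55}]'
python3 -m handwheel '[{"x":0,"y":0,"z":0,"wx":0,"wy":0,"wz":0,"claw":1},{"x":0,"y":0,"z":0,"wx":0,"wy":0,"wz":0,"claw":1},{"x":0,"y":0,"z":0,"wx":0,"wy":0,"wz":0,"claw":1},{"x":0,"y":0,"z":0,"wx":0,"wy":0,"wz":0,"claw":1}]' 25
```

```text
t: 3.25
eef_pos: [0.4421, 0.1092, 0.0572]
orientation: [[-0.006, 1.0, -0.001], [1.0, 0.006, -0.0], [-0.0, -0.001, -1.0]]
wrist_force: [-0.4, -0.4, -0.4]
gripper_width: 0.0384
grip_force: 0.0
t: 3.65
eef_pos: [0.4431, 0.1097, 0.0582]
orientation: [[-0.007, 1.0, 0.002], [1.0, 0.007, 0.0], [0.0, 0.002, -1.0]]
wrist_force: [-0.5, -0.4, -0.1]
gripper_width: 0.0003
grip_force: 0.0
```

Run:
```python
from h import *
snap('side','s2'); crop('s2',200,150,280,215,10,'s2c')
im=load('s1'); P=cloud(im)
for p in [(180+262/4.8,140+300/4.8),(180+258/4.8,140+280/4.8),(180+265/4.8,140+330/4.8)]: print(world(im,*p).round(3))
```

```text
[0.444 0.103 0.081]
[0.442 0.123 0.081]
[0.444 0.08  0.077]
```

View pics/s2c.png

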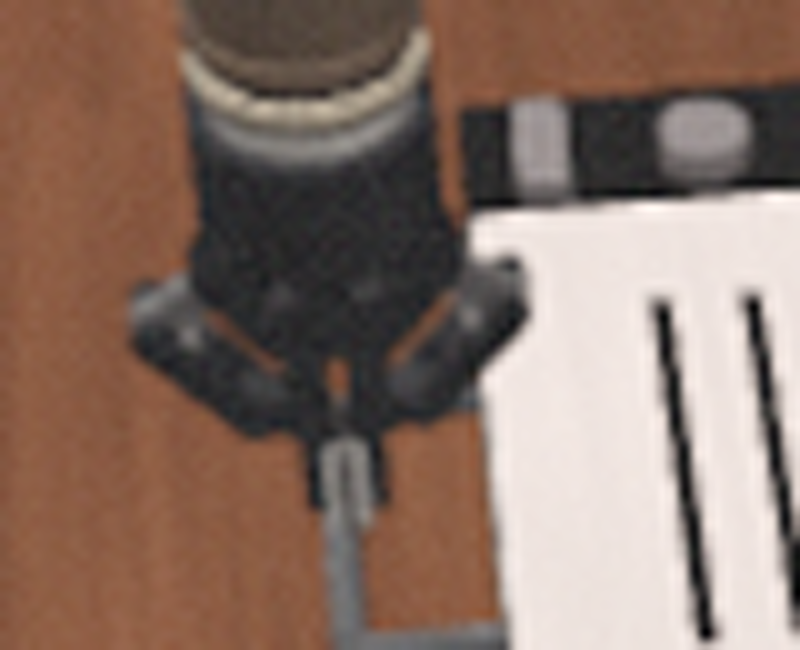

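```bash
cat >> h.py <<'E'
def proj(im,p):
    f=210/np.tan(np.radians(im['vfov'])/2); c=np.array(im['orientation']).T@(np.array(p)-im['origin'])
    return np.array([im['cx']-f*c[0]/c[2], im['cy']+f*c[1]/c[2]])
E
python3 - <<'E'
from h import *
im=load('s2')
for p in [(.443,.099,.081),(.443,.12,.081),(.443,.055,.081),(.443,.098,.058),(.443,.098,.08)]: print(p,((proj(im,p)-[200,150])*10).round())
for v in range(430,640,15): print(v,world(im,200+345/10,150+v/10).round(3))
print(bot.observe()['gripper_width'],bot.observe()['grip_force'])
E
```

```text
(0.443, 0.099, 0.081) [344. 535.]
(0.443, 0.12, 0.081) [342. 489.]
(0.443, 0.055, 0.081) [350. 634.]
(0.443, 0.098, 0.058) [349. 588.]
(0.443, 0.098, 0.08) [344. 539.]
430 [0.446 0.101 0.125]
445 [0.446 0.099 0.12 ]
460 [0.445 0.1   0.113]
475 [0.445 0.098 0.109]
490 [0.445 0.1   0.099]
505 [0.444 0.097 0.096]
520 [0.444 0.101 0.086]
535 [0.443 0.1   0.08 ]
550 [0.443 0.091 0.082]
565 [0.443 0.084 0.082]
580 [0.443 0.076 0.084]
595 [0.442 0.07  0.083]
610 [0.442 0.064 0.082]
625 [0.442 0.059 0.081]
-5.786351951330649e-06 0.0
```

Run:
```python
from h import *
im=load('s1')
for z in(.10,.11,.12,.13,.14): print(z,((proj(im,(.416,.098,z))-[180,140])*4.8).round(), ((proj(im,(.455,.098,z))-[180,140])*4.8).round())
for x in (205,208,211):
  for v in range(215,265,5): print(x,v,world(im,180+x/4.8,140+v/4.8).round(3))
```

```text
0.1 [218. 288.] [278. 284.]
0.11 [217. 277.] [277. 273.]
0.12 [216. 266.] [276. 262.]
0.13 [214. 255.] [275. 251.]
0.14 [213. 244.] [274. 240.]
205 215 [0.413 0.099 0.165]
205 220 [0.413 0.097 0.162]
205 225 [0.412 0.095 0.159]
205 230 [0.412 0.095 0.156]
205 235 [0.412 0.097 0.149]
205 240 [0.411 0.099 0.143]
205 245 [0.411 0.101 0.137]
205 250 [0.403 0.236 0.005]
205 255 [0.402 0.234 0.003]
205 260 [0.402 0.23  0.001]
208 215 [0.415 0.1   0.164]
208 220 [0.415 0.097 0.162]
208 225 [0.414 0.095 0.159]
208 230 [0.414 0.093 0.157]
208 235 [0.414 0.096 0.15 ]
208 240 [0.413 0.099 0.143]
208 245 [0.413 0.099 0.138]
208 250 [0.405 0.231 0.01 ]
208 255 [0.405 0.229 0.007]
208 260 [0.404 0.228 0.003]
211 215 [0.417 0.1   0.164]
211 220 [0.416 0.097 0.162]
211 225 [0.416 0.095 0.159]
211 230 [0.416 0.093 0.157]
211 235 [0.415 0.096 0.15 ]
211 240 [0.415 0.098 0.143]
211 245 [0.415 0.099 0.138]
211 250 [0.407 0.231 0.01 ]
211 255 [0.407 0.229 0.007]
211 260 [0.407 0.228 0.003]
```

The fingertips show at z≈0.085 while the TCP reads 0.058, so they closed above the bar. I'll open, go about 27 mm lower and grip again.

```bash
python3 -m handwheel '[{"x":0,"y":0,"z":-10,"wx":0,"wy":0,"wz":0,"claw":0.55},{"x":0,"y":0,"z":-10,"wx":0,"wy":0,"wz":0,"claw":0.55},{"x":0,"y":0,"z":-10,"wx":0,"wy":0,"wz":0,"claw":0.55},{"x":0,"y":0,"z":-10,"wx":0,"wy":0,"wz":0,"claw":0.55},{"x":0,"y":0,"z":15,"wx":0,"wy":0,"wz":0,"claw":0.55},{"x":0,"y":0,"z":27,"wx":0,"wy":0,"wz":0,"claw":0.55},{"x":0,"y":0,"z":27,"wx":0,"wy":0,"wz":0,"claw":0.55}]'
python3 -m handwheel '[{"x":0,"y":0,"z":0,"wx":0,"wy":0,"wz":0,"claw":1},{"x":0,"y":0,"z":0,"wx":0,"wy":0,"wz":0,"claw":1},{"x":0,"y":0,"z":0,"wx":0,"wy":0,"wz":0,"claw":1},{"x":0,"y":0,"z":0,"wx":0,"wy":0,"wz":0,"claw":1}]' 25
```

```text
t: 4.4
eef_pos: [0.4395, 0.1091, 0.028]
orientation: [[-0.007, 1.0, -0.006], [1.0, 0.007, -0.001], [-0.001, -0.006, -1.0]]
wrist_force: [-0.4, 0.4, 0.3]
gripper_width: 0.0383
grip_force: 0.0
t: 4.8
eef_pos: [0.4398, 0.1095, 0.03]
orientation: [[-0.007, 1.0, -0.005], [1.0, 0.007, -0.0], [-0.0, -0.005, -1.0]]
wrist_force: [-4.6, 0.5, 0.6]
gripper_width: 0.0112
grip_force: 24.8
```

```bash
python3 -m handwheel '[{"x":0,"y":3,"z":-23,"wx":0,"wy":0,"wz":0,"claw":1},{"x":0,"y":8,"z":-45,"wx":0,"wy":0,"wz":0,"claw":1},{"x":0,"y":15,"z":-67,"wx":0,"wy":0,"wz":0,"claw":1},{"x":0,"y":24,"z":-88,"wx":0,"wy":0,"wz":0,"claw":1},{"x":0,"y":35,"z":-108,"wx":0,"wy":0,"wz":0,"claw":1},{"x":0,"y":49,"z":-127,"wx":0,"wy":0,"wz":0,"claw":1},{"x":0,"y":49,"z":-127,"wx":0,"wy":0,"wz":0,"claw":1}]'
```

```text
t: 5.5
eef_pos: [0.4877, 0.1101, 0.1601]
orientation: [[-0.007, 1.0, -0.01], [1.0, 0.007, 0.0], [0.0, -0.01, -1.0]]
wrist_force: [-15.1, 0.5, 10.1]
gripper_width: 0.0109
grip_force: 25.3
```

```bash
python3 -m handwheel '[{"x":0,"y":12,"z":-20,"wx":0,"wy":0,"wz":0,"claw":1},{"x":0,"y":28,"z":-36,"wx":0,"wy":0,"wz":0,"claw":1},{"x":0,"y":47,"z":-51,"wx":0,"wy":0,"wz":0,"claw":1},{"x":0,"y":67,"z":-63,"wx":0,"wy":0,"wz":0,"claw":1},{"x":0,"y":88,"z":-74,"wx":0,"wy":0,"wz":0,"claw":1},{"x":0,"y":88,"z":-74,"wx":0,"wy":0,"wz":0,"claw":1}]'
```

```text
t: 6.1
eef_pos: [0.5834, 0.1113, 0.2351]
orientation: [[-0.007, 1.0, 0.009], [1.0, 0.007, 0.002], [0.002, 0.009, -1.0]]
wrist_force: [-2.6, 1.5, 7.5]
gripper_width: 0.0108
grip_force: 26.4
```

```bash
python3 -m handwheel '[{"x":0,"y":21,"z":-10,"wx":0,"wy":0,"wz":0,"claw":1},{"x":0,"y":43,"z":-16,"wx":0,"wy":0,"wz":0,"claw":1},{"x":0,"y":65,"z":-20,"wx":0,"wy":0,"wz":0,"claw":1},{"x":0,"y":83,"z":-22,"wx":0,"wy":0,"wz":0,"claw":1},{"x":0,"y":83,"z":-22,"wx":0,"wy":0,"wz":0,"claw":1}]'
```

```text
t: 6.6
eef_pos: [0.6647, 0.1123, 0.2541]
orientation: [[-0.007, 1.0, 0.005], [1.0, 0.007, 0.003], [0.003, 0.005, -1.0]]
wrist_force: [0.7, 3.2, 3.3]
gripper_width: 0.011
grip_force: 25.1
```

```bash
python3 -m handwheel '[{"x":0,"y":0,"z":0,"wx":0,"wy":0,"wz":0,"claw":0.55},{"x":0,"y":0,"z":0,"wx":0,"wy":0,"wz":0,"claw":0.55},{"x":0,"y":0,"z":0,"wx":0,"wy":0,"wz":0,"claw":0.55},{"x":0,"y":0,"z":-30,"wx":0,"wy":0,"wz":0,"claw":0.55},{"x":0,"y":0,"z":-60,"wx":0,"wy":0,"wz":0,"claw":0.55},{"x":0,"y":0,"z":-80,"wx":0,"wy":0,"wz":0,"claw":0.55},{"x":-20,"y":-50,"z":-80,"wx":0,"wy":0,"wz":0,"claw":0},{"x":-50,"y":-90,"z":-80,"wx":0,"wy":0,"wz":0,"claw":0},{"x":-100,"y":-120,"z":-80,"wx":0,"wy":0,"wz":0,"claw":0},{"x":-150,"y":-150,"z":-80,"wx":0,"wy":0,"wz":0,"claw":0}]'
python3 -m handwheel '[{"x":-80,"y":-80,"z":60,"wx":0,"wy":0,"wz":0,"claw":0},{"x":-80,"y":-80,"z":60,"wx":0,"wy":0,"wz":0,"claw":0},{"x":-80,"y":-80,"z":100,"wx":0,"wy":0,"wz":0,"claw":0},{"x":-80,"y":-80,"z":140,"wx":0,"wy":0,"wz":0,"claw":0},{"x":-80,"y":-80,"z":140,"wx":0,"wy":0,"wz":0,"claw":0}]'
python3 - <<'E'
from h import *
im=snap('side','s3'); blobs(im)
E
```

```text
t: 7.6
eef_pos: [0.5209, -0.0237, 0.3329]
orientation: [[-0.009, 1.0, -0.001], [1.0, 0.009, -0.001], [-0.001, -0.001, -1.0]]
wrist_force: [0.3, -1.1, 0.6]
gripper_width: 0.0855
grip_force: 0.0
t: 8.1
eef_pos: [0.4361, -0.1019, 0.1865]
orientation: [[-0.005, 1.0, -0.015], [1.0, 0.005, 0.005], [0.005, -0.015, -1.0]]
wrist_force: [-0.0, 1.0, 0.3]
gripper_width: 0.0855
grip_force: 0.0
[180.  32.] 1585 mid [0.239 1.226 0.106] topmean [0.24  1.218 0.156] ext [0.202 0.068 0.188] [83. 54. 40.]
[237.  31.] 1559 mid [0.5   1.202 0.106] topmean [0.499 1.194 0.156] ext [0.201 0.056 0.188] [127.  93.  67.]
[264. 120.] 740 mid [0.559 0.596 0.042] topmean [0.585 0.596 0.061] ext [0.171 0.151 0.06 ] [188. 151. 116.]
[326. 109.] 34 mid [0.836 0.673 0.015] topmean [0.839 0.673 0.016] ext [0.043 0.045 0.006] [209. 202. 198.]
[302. 122.] 146 mid [0.732 0.592 0.022] topmean [0.718 0.579 0.022] ext [0.085 0.132 0.019] [144. 111.  94.]
[284. 196.] 3331 mid [0.594 0.155 0.106] topmean [0.623 0.123 0.095] ext [0.215 0.38  0.188] [130. 126. 121.]
[277. 196.] 58 mid [0.59  0.189 0.014] topmean [0.589 0.191 0.014] ext [0.054 0.048 0.005] [240. 229. 224.]
[331. 269.] 686 mid [ 0.708 -0.172  0.056] topmean [ 0.708 -0.174  0.089] ext [0.067 0.068 0.088] [183. 165. 150.]
[228. 273.] 128 mid [ 0.411 -0.136  0.028] topmean [ 0.41  -0.137  0.037] ext [0.036 0.039 0.029] [174. 122.  88.]
[276. 311.] 150 mid [ 0.538 -0.282  0.028] topmean [ 0.539 -0.281  0.038] ext [0.036 0.036 0.032] [140.  78. 153.]
[333. 329.] 1130 mid [ 0.69  -0.349  0.042] topmean [ 0.684 -0.354  0.043] ext [0.164 0.085 0.059] [184. 150. 120.]
[234. 345.] 167 mid [ 0.419 -0.373  0.028] topmean [ 0.42  -0.371  0.037] ext [0.035 0.037 0.029] [176. 124.  89.]
[279. 344.] 164 mid [ 0.536 -0.385  0.028] topmean [ 0.536 -0.384  0.037] ext [0.035 0.04  0.028] [180. 127.  91.]
[257. 369.] 181 mid [ 0.475 -0.448  0.027] topmean [ 0.475 -0.448  0.037] ext [0.036 0.038 0.029] [44. 38. 38.]
```

View pics/s3.png

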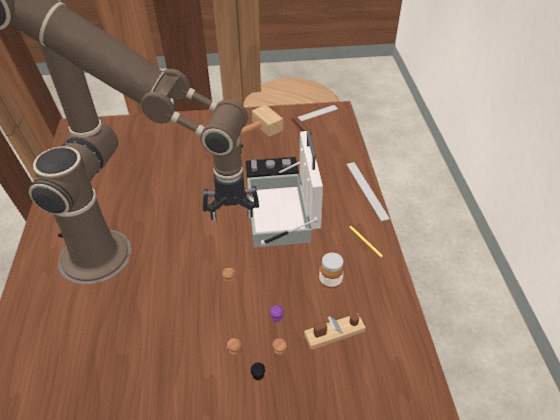

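```bash
python3 -m handwheel '[{"x":-33,"y":-27,"z":50,"wx":0,"wy":0,"wz":0,"claw":0},{"x":-33,"y":-27,"z":100,"wx":0,"wy":0,"wz":0,"claw":0},{"x":-33,"y":-27,"z":140,"wx":0,"wy":0,"wz":0,"claw":0},{"x":-33,"y":-27,"z":140,"wx":0,"wy":0,"wz":0,"claw":0},{"x":-33,"y":-27,"z":140,"wx":0,"wy":0,"wz":0,"claw":0}]'
python3 - <<'E'
from h import *
im=snap('side','s4'); crop('s4',190,210,270,290,7,'s4c')
P=cloud(im)[225:290,190:270].reshape(-1,3); q=P[(P[:,2]>.045)&(P[:,2]<.13)]
for z in np.arange(.05,.13,.01):
    w=q[(q[:,2]>=z)&(q[:,2]<z+.01)]; 
    if len(w): print(z.round(2),len(w),w.min(0).round(3),w.max(0).round(3))
E
```

```text
t: 8.65
eef_pos: [0.4188, -0.1367, 0.0545]
orientation: [[-0.008, 1.0, 0.001], [1.0, 0.008, -0.0], [-0.0, 0.001, -1.0]]
wrist_force: [-0.1, 1.0, -0.6]
gripper_width: 0.0853
grip_force: 0.0
0.05 49 [ 0.492 -0.025  0.051] [0.543 0.021 0.06 ]
0.06 47 [ 0.491 -0.025  0.06 ] [0.543 0.016 0.065]
0.09 3 [ 0.366 -0.145  0.099] [ 0.462 -0.143  0.099]
0.1 28 [ 0.364 -0.151  0.101] [ 0.474 -0.134  0.11 ]
0.11 19 [ 0.362 -0.15   0.11 ] [ 0.474 -0.131  0.119]
0.12 23 [ 0.363 -0.149  0.121] [ 0.475 -0.142  0.13 ]
```

View pics/s4c.png

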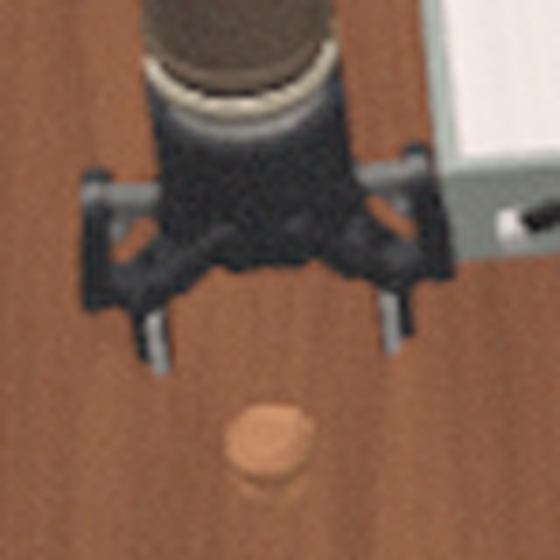

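```bash
python3 -m handwheel '[{"x":2,"y":-8,"z":40,"wx":0,"wy":0,"wz":0,"claw":0},{"x":2,"y":-8,"z":70,"wx":0,"wy":0,"wz":0,"claw":0},{"x":2,"y":-8,"z":80,"wx":0,"wy":0,"wz":0,"claw":0},{"x":2,"y":-8,"z":80,"wx":0,"wy":0,"wz":0,"claw":0},{"x":2,"y":-8,"z":80,"wx":0,"wy":0,"wz":0,"claw":1},{"x":2,"y":-8,"z":80,"wx":0,"wy":0,"wz":0,"claw":1},{"x":2,"y":-8,"z":80,"wx":0,"wy":0,"wz":0,"claw":1},{"x":2,"y":-8,"z":80,"wx":0,"wy":0,"wz":0,"claw":1},{"x":2,"y":-8,"z":80,"wx":0,"wy":0,"wz":0,"claw":1}]' 40
```

```text
t: 9.6
eef_pos: [0.4108, -0.1352, -0.0252]
orientation: [[-0.007, 1.0, 0.002], [1.0, 0.007, -0.001], [-0.001, 0.002, -1.0]]
wrist_force: [-0.9, 0.9, 9.8]
gripper_width: 0.0362
grip_force: 43.5
```

```bash
python3 -m handwheel '[{"x":0,"y":0,"z":-30,"wx":0,"wy":0,"wz":0,"claw":1},{"x":0,"y":0,"z":-75,"wx":0,"wy":0,"wz":0,"claw":1},{"x":0,"y":0,"z":-120,"wx":0,"wy":0,"wz":0,"claw":1},{"x":0,"y":0,"z":-170,"wx":0,"wy":0,"wz":0,"claw":1},{"x":35,"y":32,"z":-180,"wx":0,"wy":0,"wz":0,"claw":1},{"x":70,"y":64,"z":-180,"wx":0,"wy":0,"wz":0,"claw":1},{"x":105,"y":96,"z":-180,"wx":0,"wy":0,"wz":0,"claw":1},{"x":140,"y":128,"z":-180,"wx":0,"wy":0,"wz":0,"claw":1},{"x":175,"y":156,"z":-180,"wx":0,"wy":0,"wz":0,"claw":1},{"x":175,"y":156,"z":-180,"wx":0,"wy":0,"wz":0,"claw":1}]'
```

```text
t: 10.6
eef_pos: [0.5674, 0.0456, 0.1539]
orientation: [[-0.011, 1.0, 0.004], [1.0, 0.011, 0.002], [0.002, 0.004, -1.0]]
wrist_force: [-0.4, -0.6, -0.5]
gripper_width: 0.0358
grip_force: 40.0
```

```bash
python3 -m handwheel '[{"x":-4,"y":0,"z":45,"wx":0,"wy":0,"wz":0,"claw":1},{"x":-4,"y":0,"z":90,"wx":0,"wy":0,"wz":0,"claw":1},{"x":-4,"y":0,"z":130,"wx":0,"wy":0,"wz":0,"claw":1},{"x":-4,"y":0,"z":155,"wx":0,"wy":0,"wz":0,"claw":1},{"x":-4,"y":0,"z":168,"wx":0,"wy":0,"wz":0,"claw":1},{"x":-4,"y":0,"z":168,"wx":0,"wy":0,"wz":0,"claw":1},{"x":-4,"y":0,"z":168,"wx":0,"wy":0,"wz":0,"claw":1}]'
```

```text
t: 11.3
eef_pos: [0.5647, 0.0371, -0.0141]
orientation: [[-0.007, 1.0, 0.001], [1.0, 0.007, -0.0], [-0.0, 0.001, -1.0]]
wrist_force: [0.4, 0.2, 0.3]
gripper_width: 0.0358
grip_force: 41.3
```

```bash
python3 -m handwheel '[{"x":0,"y":0,"z":2,"wx":0,"wy":0,"wz":0,"claw":1},{"x":0,"y":0,"z":2,"wx":0,"wy":0,"wz":0,"claw":0.3},{"x":0,"y":0,"z":2,"wx":0,"wy":0,"wz":0,"claw":0.3},{"x":0,"y":0,"z":2,"wx":0,"wy":0,"wz":0,"claw":0.3},{"x":0,"y":0,"z":-25,"wx":0,"wy":0,"wz":0,"claw":0.3},{"x":0,"y":0,"z":-70,"wx":0,"wy":0,"wz":0,"claw":0.3},{"x":0,"y":0,"z":-120,"wx":0,"wy":0,"wz":0,"claw":0.3},{"x":0,"y":0,"z":-165,"wx":0,"wy":0,"wz":0,"claw":0.3},{"x":-40,"y":-20,"z":-170,"wx":0,"wy":0,"wz":0,"claw":0.3},{"x":-80,"y":-40,"z":-170,"wx":0,"wy":0,"wz":0,"claw":0}]'
python3 - <<'E'
from h import *
for n in('top','side'):
    im=snap(n,n+'5'); blobs(im); P=cloud(im)
    m=(P[...,0]>.5)&(P[...,0]<.65)&(P[...,1]>-.005)&(P[...,1]<.22)&(P[...,2]>.03)&(P[...,2]<.06); print('in box',m.sum(),P[m].mean(0))
E
```

```text
t: 12.3
eef_pos: [0.527, -0.0432, 0.1587]
orientation: [[-0.01, 1.0, 0.007], [1.0, 0.01, -0.001], [-0.002, 0.007, -1.0]]
wrist_force: [-0.5, -0.8, 0.0]
gripper_width: 0.0726
grip_force: 0.0
[ 67. 124.] 31 mid [0.832 0.675 0.014] topmean [0.832 0.677 0.014] ext [0.028 0.035 0.004] [180. 182. 181.]
[415. 162.] 985 mid [ 0.69  -0.347  0.041] topmean [ 0.686 -0.345  0.044] ext [0.165 0.084 0.058] [169. 139.  98.]
[356. 155.] 561 mid [ 0.708 -0.166  0.056] topmean [ 0.71  -0.168  0.092] ext [0.064 0.064 0.081] [171. 165. 155.]
[ 98. 161.] 330 mid [0.722 0.58  0.018] topmean [0.72  0.582 0.02 ] ext [0.065 0.118 0.013] [116.  76.  50.]
[224. 196.] 4186 mid [0.588 0.156 0.106] topmean [0.617 0.164 0.092] ext [0.2   0.37  0.188] [105. 108. 107.]
[ 97. 222.] 2103 mid [0.505 0.566 0.04 ] topmean [0.587 0.602 0.06 ] ext [0.281 0.203 0.055] [174. 134.  84.]
[285. 208.] 153 mid [0.569 0.041 0.031] topmean [0.565 0.038 0.045] ext [0.05  0.049 0.038] [179. 140. 104.]
[396. 214.] 139 mid [ 0.539 -0.279  0.031] topmean [ 0.539 -0.279  0.037] ext [0.035 0.036 0.021] [128.  61. 153.]
[431. 214.] 141 mid
[... 1163 characters left out ...]
73  0.055] topmean [ 0.708 -0.173  0.089] ext [0.067 0.07  0.086] [183. 164. 150.]
[276. 311.] 148 mid [ 0.538 -0.28   0.028] topmean [ 0.538 -0.282  0.037] ext [0.037 0.038 0.031] [141.  78. 154.]
[333. 329.] 1125 mid [ 0.69  -0.349  0.042] topmean [ 0.685 -0.354  0.043] ext [0.164 0.086 0.059] [184. 150. 120.]
[234. 345.] 166 mid [ 0.419 -0.372  0.029] topmean [ 0.42  -0.373  0.038] ext [0.034 0.037 0.032] [176. 124.  89.]
[279. 344.] 164 mid [ 0.536 -0.383  0.028] topmean [ 0.536 -0.383  0.037] ext [0.035 0.037 0.03 ] [180. 126.  91.]
[257. 369.] 183 mid [ 0.475 -0.448  0.027] topmean [ 0.476 -0.447  0.037] ext [0.036 0.037 0.03 ] [44. 39. 38.]
in box 99 [0.56426233 0.03317932 0.04187421]
```

```bash
python3 -m handwheel '[{"x":-339,"y":6,"z":0,"wx":0,"wy":0,"wz":0.785,"claw":0},{"x":-339,"y":6,"z":0,"wx":0,"wy":0,"wz":0.785,"claw":0},{"x":-339,"y":6,"z":0,"wx":0,"wy":0,"wz":0.785,"claw":0},{"x":-339,"y":6,"z":0,"wx":0,"wy":0,"wz":0.785,"claw":0},{"x":-339,"y":6,"z":0,"wx":0,"wy":0,"wz":0.785,"claw":0},{"x":-339,"y":6,"z":0,"wx":0,"wy":0,"wz":0.785,"claw":0},{"x":-339,"y":6,"z":0,"wx":0,"wy":0,"wz":0.785,"claw":0},{"x":-339,"y":6,"z":30,"wx":0,"wy":0,"wz":0.785,"claw":0},{"x":-339,"y":6,"z":80,"wx":0,"wy":0,"wz":0.785,"claw":0},{"x":-339,"y":6,"z":100,"wx":0,"wy":0,"wz":0.785,"claw":0}]'
python3 -m handwheel '[{"x":0,"y":0,"z":0,"wx":0,"wy":0,"wz":0,"claw":0},{"x":0,"y":0,"z":0,"wx":0,"wy":0,"wz":0,"claw":0}]'
```

```text
t: 13.4
eef_pos: [0.5302, -0.3794, 0.0499]
orientation: [[0.703, 0.712, -0.006], [0.712, -0.703, 0.005], [-0.0, -0.008, -1.0]]
wrist_force: [-1.1, 1.5, -0.8]
gripper_width: 0.0854
grip_force: 0.0
t: 13.6
eef_pos: [0.5334, -0.3814, 0.0549]
orientation: [[0.702, 0.713, -0.0], [0.713, -0.702, 0.0], [0.0, -0.0, -1.0]]
wrist_force: [-0.3, 0.6, -0.2]
gripper_width: 0.0854
grip_force: 0.0
```

```bash
python3 - <<'E'
from h import *
im=snap('side','s6'); blobs(im,.02,.045)
E
python3 -m handwheel '[{"x":0,"y":3,"z":40,"wx":0,"wy":0,"wz":0,"claw":0},{"x":0,"y":3,"z":70,"wx":0,"wy":0,"wz":0,"claw":0},{"x":0,"y":3,"z":79,"wx":0,"wy":0,"wz":0,"claw":0},{"x":0,"y":3,"z":79,"wx":0,"wy":0,"wz":0,"claw":0},{"x":0,"y":3,"z":79,"wx":0,"wy":0,"wz":0,"claw":1},{"x":0,"y":3,"z":79,"wx":0,"wy":0,"wz":0,"claw":1},{"x":0,"y":3,"z":79,"wx":0,"wy":0,"wz":0,"claw":1},{"x":0,"y":3,"z":79,"wx":0,"wy":0,"wz":0,"claw":1},{"x":0,"y":3,"z":79,"wx":0,"wy":0,"wz":0,"claw":1}]' 40
```

```text
[188.  46.] 154 mid [0.259 1.234 0.032] topmean [0.265 1.231 0.038] ext [0.162 0.038 0.025] [85. 56. 42.]
[238.  46.] 179 mid [0.498 1.206 0.033] topmean [0.498 1.207 0.039] ext [0.195 0.038 0.025] [128.  94.  68.]
[245. 131.] 458 mid [0.503 0.547 0.033] topmean [0.483 0.533 0.041] ext [0.281 0.176 0.025] [169. 123.  91.]
[300. 123.] 34 mid [0.717 0.578 0.025] topmean [0.715 0.584 0.024] ext [0.039 0.078 0.009] [131.  87.  65.]
[279. 186.] 275 mid [0.584 0.15  0.033] topmean [0.593 0.22  0.039] ext [0.157 0.187 0.025] [124. 126. 119.]
[306. 235.] 40 mid [ 0.658 -0.017  0.033] topmean [ 0.657 -0.016  0.039] ext [0.025 0.01  0.024] [120. 122. 115.]
[259. 239.] 65 mid [ 0.514 -0.022  0.033] topmean [ 0.516 -0.019  0.04 ] ext [0.045 0.019 0.025] [130. 131. 125.]
[330. 280.] 125 mid [ 0.708 -0.186  0.032] topmean [ 0.703 -0.194  0.039] ext [0.068 0.04  0.025] [191. 180. 168.]
[334. 330.] 683 mid [ 0.689 -0.351  0.032] topmean [ 0.688 -0.355  0.029] ext [0.162 0.08  0.025] [202. 169. 135.]
[234. 344.] 160 mid [ 0.419 -0.372  0.032] topmean [ 0.419 -0.372  0.038] ext [0.034 0.037 0.022] [180. 126.  91.]
[279. 344.] 161 mid [ 0.536 -0.384  0.033] topmean [ 0.537 -0.385  0.038] ext [0.035 0.038 0.024] [182. 129.  93.]
[257. 369.] 180 mid [ 0.475 -0.447  0.033] topmean [ 0.476 -0.448  0.037] ext [0.036 0.038 0.024] [46. 40. 39.]
t: 14.55
eef_pos: [0.5362, -0.3847, -0.0219]
orientation: [[0.702, 0.712, 0.002], [0.712, -0.702, -0.002], [0.0, 0.003, -1.0]]
wrist_force: [-1.2, 1.1, 5.9]
gripper_width: 0.0362
grip_force: 39.6
```

```bash
python3 -m handwheel '[{"x":0,"y":0,"z":-30,"wx":0,"wy":0,"wz":0,"claw":1},{"x":0,"y":0,"z":-75,"wx":0,"wy":0,"wz":0,"claw":1},{"x":0,"y":0,"z":-120,"wx":0,"wy":0,"wz":0,"claw":1},{"x":0,"y":0,"z":-160,"wx":0,"wy":0,"wz":0,"claw":1},{"x":0,"y":0,"z":-180,"wx":0,"wy":0,"wz":-0.1,"claw":1},{"x":0,"y":0,"z":-180,"wx":0,"wy":0,"wz":-0.24,"claw":1},{"x":37,"y":-33,"z":-180,"wx":0,"wy":0,"wz":-0.38,"claw":1},{"x":74,"y":-65,"z":-180,"wx":0,"wy":0,"wz":-0.52,"claw":1},{"x":111,"y":-98,"z":-180,"wx":0,"wy":0,"wz":-0.66,"claw":1},{"x":111,"y":-98,"z":-180,"wx":0,"wy":0,"wz":-0.785,"claw":1}]'
python3 -m handwheel '[{"x":35,"y":0,"z":0,"wx":0,"wy":0,"wz":0,"claw":1}]'
```

```text
t: 15.55
eef_pos: [0.5423, -0.2296, 0.1555]
orientation: [[-0.017, 1.0, -0.002], [1.0, 0.017, 0.004], [0.004, -0.002, -1.0]]
wrist_force: [-0.3, -0.2, -0.2]
gripper_width: 0.0363
grip_force: 40.2
t: 15.65
eef_pos: [0.5435, -0.2019, 0.1566]
orientation: [[-0.009, 1.0, 0.002], [1.0, 0.009, -0.003], [-0.003, 0.002, -1.0]]
wrist_force: [-0.3, 0.6, 0.4]
gripper_width: 0.036
grip_force: 40.2
```

```bash
python3 -m handwheel '[{"x":40,"y":26,"z":0,"wx":0,"wy":0,"wz":0,"claw":1},{"x":80,"y":26,"z":0,"wx":0,"wy":0,"wz":0,"claw":1},{"x":120,"y":26,"z":0,"wx":0,"wy":0,"wz":0,"claw":1},{"x":160,"y":26,"z":0,"wx":0,"wy":0,"wz":0,"claw":1},{"x":200,"y":26,"z":0,"wx":0,"wy":0,"wz":0,"claw":1},{"x":240,"y":26,"z":0,"wx":0,"wy":0,"wz":0,"claw":1},{"x":280,"y":26,"z":0,"wx":0,"wy":0,"wz":0,"claw":1},{"x":306,"y":26,"z":0,"wx":0,"wy":0,"wz":0,"claw":1},{"x":306,"y":26,"z":0,"wx":0,"wy":0,"wz":0,"claw":1}]'
python3 -m handwheel '[{"x":0,"y":0,"z":45,"wx":0,"wy":0,"wz":0,"claw":1},{"x":0,"y":0,"z":90,"wx":0,"wy":0,"wz":0,"claw":1},{"x":0,"y":0,"z":130,"wx":0,"wy":0,"wz":0,"claw":1},{"x":0,"y":0,"z":155,"wx":0,"wy":0,"wz":0,"claw":1},{"x":0,"y":0,"z":155,"wx":0,"wy":0,"wz":0,"claw":1}]'
```

```text
t: 16.55
eef_pos: [0.5664, 0.1086, 0.1562]
orientation: [[-0.011, 1.0, 0.0], [1.0, 0.011, 0.001], [0.001, 0.0, -1.0]]
wrist_force: [0.2, 0.4, 0.0]
gripper_width: 0.0361
grip_force: 40.3
t: 17.05
eef_pos: [0.562, 0.1037, -0.0033]
orientation: [[-0.006, 1.0, -0.01], [1.0, 0.006, -0.001], [-0.001, -0.01, -1.0]]
wrist_force: [-0.8, -0.8, -0.7]
gripper_width: 0.036
grip_force: 40.3
```

```bash
python3 -m handwheel '[{"x":0,"y":0,"z":6,"wx":0,"wy":0,"wz":0,"claw":1},{"x":0,"y":0,"z":12,"wx":0,"wy":0,"wz":0,"claw":1},{"x":0,"y":0,"z":12,"wx":0,"wy":0,"wz":0,"claw":1}]'
```

```text
t: 17.35
eef_pos: [0.5678, 0.1051, -0.01]
orientation: [[-0.007, 1.0, 0.002], [1.0, 0.007, 0.0], [0.0, 0.002, -1.0]]
wrist_force: [-0.8, -0.2, -1.3]
gripper_width: 0.0359
grip_force: 40.3
```

Lower 4 mm more, release, go up and back out towards the last knob.

```bash
python3 -m handwheel '[{"x":0,"y":0,"z":3,"wx":0,"wy":0,"wz":0,"claw":1},{"x":0,"y":0,"z":4,"wx":0,"wy":0,"wz":0,"claw":1},{"x":0,"y":0,"z":4,"wx":0,"wy":0,"wz":0,"claw":0.3},{"x":0,"y":0,"z":4,"wx":0,"wy":0,"wz":0,"claw":0.3},{"x":0,"y":0,"z":4,"wx":0,"wy":0,"wz":0,"claw":0.3},{"x":0,"y":0,"z":-25,"wx":0,"wy":0,"wz":0,"claw":0.3},{"x":0,"y":0,"z":-70,"wx":0,"wy":0,"wz":0,"claw":0.3},{"x":0,"y":0,"z":-120,"wx":0,"wy":0,"wz":0,"claw":0.3},{"x":0,"y":0,"z":-165,"wx":0,"wy":0,"wz":0,"claw":0.3},{"x":-45,"y":-15,"z":-170,"wx":0,"wy":0,"wz":0,"claw":0.3}]'
python3 -m handwheel '[{"x":-40,"y":-15,"z":0,"wx":0,"wy":0,"wz":0,"claw":0},{"x":-80,"y":-30,"z":0,"wx":0,"wy":0,"wz":0,"claw":0},{"x":-120,"y":-45,"z":0,"wx":0,"wy":0,"wz":0,"claw":0},{"x":-160,"y":-60,"z":0,"wx":0,"wy":0,"wz":0,"claw":0},{"x":-200,"y":-75,"z":0,"wx":0,"wy":0,"wz":0,"claw":0},{"x":-240,"y":-90,"z":0,"wx":0,"wy":0,"wz":0,"claw":0},{"x":-280,"y":-105,"z":0,"wx":0,"wy":0,"wz":0,"claw":0},{"x":-320,"y":-120,"z":0,"wx":0,"wy":0,"wz":0,"claw":0},{"x":-360,"y":-130,"z":0,"wx":0,"wy":0,"wz":0,"claw":0},{"x":-360,"y":-130,"z":0,"wx":0,"wy":0,"wz":0,"claw":0}]'
python3 - <<'E'
from h import *
for n in('top','side'):
    im=snap(n,n+'7'); print(n); blobs(im,.02,.05)
E
```

```text
t: 18.35
eef_pos: [0.5596, 0.0636, 0.1674]
orientation: [[-0.012, 1.0, 0.018], [1.0, 0.012, 0.003], [0.002, 0.018, -1.0]]
wrist_force: [2.7, -1.1, -0.6]
gripper_width: 0.0599
grip_force: 0.0
t: 19.35
eef_pos: [0.4237, -0.3055, 0.1596]
orientation: [[-0.002, 1.0, 0.001], [1.0, 0.002, -0.003], [-0.003, 0.001, -1.0]]
wrist_force: [-0.2, 0.3, -0.4]
gripper_width: 0.0855
grip_force: 0.0
top
[414. 162.] 664 mid [ 0.69  -0.347  0.035] topmean [ 0.69  -0.343  0.031] ext [0.164 0.084 0.03 ] [183. 153. 107.]
[348. 162.] 60 mid [ 0.704 -0.156  0.035] topmean [ 0.694 -0.146  0.043] ext [0.056 0.043 0.029] [162. 149. 134.]
[239. 187.] 203 mid [0.582 0.126 0.035] topmean [0.633 0.17  0.043] ext [0.164 0.218 0.03 ] [112. 124. 120.]
[209. 206.] 209 mid [0.574 0.254 0.035] topmean [0.564 0.256 0.041] ext [0.17  0.02  0.029] [76. 78. 79.]
[111. 241.] 937 mid [0.505 0.548 0.035] topmean [0.476 0.533 0.043] ext [0.281 0.167 0.03 ] [158. 108.  60.]
[261. 208.] 138 mid [0.567 0.107 0.04 ] topmean [0.568 0.107 0.045] ext [0.035 0.037 0.019] [176. 132.  93.]
[286. 208.] 134 mid [0.565 0.037 0.042] topmean [
[... 1263 characters left out ...]
2. 135. 105.]
[281. 237.] 353 mid [ 0.581 -0.013  0.035] topmean [ 0.581 -0.02   0.043] ext [0.181 0.044 0.03 ] [115. 116. 110.]
[330. 279.] 155 mid [ 0.708 -0.186  0.035] topmean [ 0.703 -0.193  0.043] ext [0.067 0.037 0.03 ] [187. 174. 161.]
[276. 311.] 142 mid [ 0.538 -0.282  0.033] topmean [ 0.538 -0.282  0.037] ext [0.036 0.037 0.024] [143.  80. 156.]
[334. 330.] 717 mid [ 0.69  -0.351  0.035] topmean [ 0.69  -0.354  0.031] ext [0.164 0.08  0.03 ] [198. 165. 132.]
[233. 344.] 162 mid [ 0.419 -0.372  0.031] topmean [ 0.419 -0.373  0.037] ext [0.035 0.038 0.021] [179. 126.  91.]
[257. 369.] 178 mid [ 0.475 -0.447  0.032] topmean [ 0.475 -0.449  0.037] ext [0.036 0.037 0.018] [46. 40. 39.]
```

```bash
python3 -m handwheel '[{"x":-35,"y":-4,"z":20,"wx":0,"wy":0,"wz":0,"claw":0},{"x":-66,"y":-4,"z":50,"wx":0,"wy":0,"wz":0,"claw":0},{"x":-66,"y":-4,"z":95,"wx":0,"wy":0,"wz":0,"claw":0},{"x":-66,"y":-4,"z":95,"wx":0,"wy":0,"wz":0,"claw":0},{"x":-66,"y":-4,"z":95,"wx":0,"wy":0,"wz":0,"claw":0}]'
python3 - <<'E'
from h import *
im=snap('side','s8'); P=cloud(im)
m=(P[...,2]>.02)&(P[...,2]<.045)&(abs(P[...,0]-.42)<.06)&(abs(P[...,1]+.37)<.08); q=P[m]; print(q.min(0),q.max(0))
E
```

```text
t: 19.95
eef_pos: [0.4207, -0.3644, 0.063]
orientation: [[-0.009, 1.0, -0.003], [1.0, 0.009, 0.003], [0.003, -0.003, -1.0]]
wrist_force: [0.4, -1.0, 0.2]
gripper_width: 0.0851
grip_force: 0.0
[ 0.40147482 -0.44977794  0.02085065] [ 0.47902247 -0.3534668   0.04206269]
```

```bash
python3 -m handwheel '[{"x":-6,"y":-1,"z":40,"wx":0,"wy":0,"wz":0,"claw":0},{"x":-6,"y":-1,"z":75,"wx":0,"wy":0,"wz":0,"claw":0},{"x":-6,"y":-1,"z":85,"wx":0,"wy":0,"wz":0,"claw":0},{"x":-6,"y":-1,"z":85,"wx":0,"wy":0,"wz":0,"claw":0},{"x":-6,"y":-1,"z":85,"wx":0,"wy":0,"wz":0,"claw":1},{"x":-6,"y":-1,"z":85,"wx":0,"wy":0,"wz":0,"claw":1},{"x":-6,"y":-1,"z":85,"wx":0,"wy":0,"wz":0,"claw":1},{"x":-6,"y":-1,"z":85,"wx":0,"wy":0,"wz":0,"claw":1},{"x":-6,"y":-1,"z":85,"wx":0,"wy":0,"wz":0,"claw":1}]' 40
```

```text
t: 20.9
eef_pos: [0.4211, -0.3738, -0.019]
orientation: [[-0.007, 1.0, 0.002], [1.0, 0.007, -0.002], [-0.002, 0.002, -1.0]]
wrist_force: [-0.7, 1.2, 6.1]
gripper_width: 0.0361
grip_force: 39.4
```

```bash
python3 -m handwheel '[{"x":0,"y":0,"z":-30,"wx":0,"wy":0,"wz":0,"claw":1},{"x":0,"y":0,"z":-75,"wx":0,"wy":0,"wz":0,"claw":1},{"x":0,"y":0,"z":-120,"wx":0,"wy":0,"wz":0,"claw":1},{"x":0,"y":0,"z":-165,"wx":0,"wy":0,"wz":0,"claw":1},{"x":40,"y":11,"z":-180,"wx":0,"wy":0,"wz":0,"claw":1},{"x":80,"y":22,"z":-180,"wx":0,"wy":0,"wz":0,"claw":1},{"x":120,"y":33,"z":-180,"wx":0,"wy":0,"wz":0,"claw":1},{"x":160,"y":44,"z":-180,"wx":0,"wy":0,"wz":0,"claw":1},{"x":200,"y":55,"z":-180,"wx":0,"wy":0,"wz":0,"claw":1},{"x":240,"y":66,"z":-180,"wx":0,"wy":0,"wz":0,"claw":1}]'
python3 -m handwheel '[{"x":40,"y":11,"z":0,"wx":0,"wy":0,"wz":0,"claw":1},{"x":80,"y":22,"z":0,"wx":0,"wy":0,"wz":0,"claw":1},{"x":120,"y":33,"z":0,"wx":0,"wy":0,"wz":0,"claw":1},{"x":160,"y":44,"z":0,"wx":0,"wy":0,"wz":0,"claw":1},{"x":200,"y":55,"z":0,"wx":0,"wy":0,"wz":0,"claw":1},{"x":240,"y":66,"z":0,"wx":0,"wy":0,"wz":0,"claw":1},{"x":280,"y":77,"z":0,"wx":0,"wy":0,"wz":0,"claw":1},{"x":310,"y":84,"z":0,"wx":0,"wy":0,"wz":0,"claw":1},{"x":310,"y":84,"z":0,"wx":0,"wy":0,"wz":0,"claw":1}]'
```

```text
t: 21.9
eef_pos: [0.4847, -0.1308, 0.1597]
orientation: [[-0.007, 1.0, 0.001], [1.0, 0.007, -0.0], [-0.0, 0.001, -1.0]]
wrist_force: [0.1, -0.5, -0.5]
gripper_width: 0.036
grip_force: 40.2
t: 22.8
eef_pos: [0.5671, 0.1821, 0.1598]
orientation: [[-0.011, 1.0, 0.002], [1.0, 0.011, 0.002], [0.002, 0.002, -1.0]]
wrist_force: [-0.3, -0.1, -0.6]
gripper_width: 0.036
grip_force: 40.2
```

```bash
python3 -m handwheel '[{"x":-3,"y":0,"z":45,"wx":0,"wy":0,"wz":0,"claw":1},{"x":-3,"y":0,"z":90,"wx":0,"wy":0,"wz":0,"claw":1},{"x":-3,"y":0,"z":130,"wx":0,"wy":0,"wz":0,"claw":1},{"x":-3,"y":0,"z":155,"wx":0,"wy":0,"wz":0,"claw":1},{"x":-3,"y":0,"z":168,"wx":0,"wy":0,"wz":0,"claw":1},{"x":-3,"y":0,"z":168,"wx":0,"wy":0,"wz":0,"claw":1},{"x":-3,"y":0,"z":168,"wx":0,"wy":0,"wz":0,"claw":1}]'
python3 -m handwheel '[{"x":0,"y":0,"z":2,"wx":0,"wy":0,"wz":0,"claw":1},{"x":0,"y":0,"z":2,"wx":0,"wy":0,"wz":0,"claw":0.3},{"x":0,"y":0,"z":2,"wx":0,"wy":0,"wz":0,"claw":0.3},{"x":0,"y":0,"z":2,"wx":0,"wy":0,"wz":0,"claw":0.3},{"x":0,"y":0,"z":-25,"wx":0,"wy":0,"wz":0,"claw":0.3},{"x":0,"y":0,"z":-70,"wx":0,"wy":0,"wz":0,"claw":0.3},{"x":0,"y":0,"z":-120,"wx":0,"wy":0,"wz":0,"claw":0.3},{"x":0,"y":-40,"z":-165,"wx":0,"wy":0,"wz":0,"claw":0.3},{"x":-30,"y":-90,"z":-200,"wx":0,"wy":0,"wz":0,"claw":0.55},{"x":-40,"y":-140,"z":-240,"wx":0,"wy":0,"wz":0,"claw":0.55}]'
python3 - <<'E'
from h import *
for n in('top','side'):
    im=snap(n,n+'9'); print(n); blobs(im,.02,.05)
P=cloud(im); m=(P[...,2]>.25)&(P[...,2]<.35)&(P[...,0]>.62)&(P[...,0]<.72)&(P[...,1]>.0)&(P[...,1]<.2); q=P[m];print(q.min(0),q.max(0),q[q[:,2]>.28].mean(0))
E
```

```text
t: 23.5
eef_pos: [0.5673, 0.1749, -0.008]
orientation: [[-0.007, 1.0, 0.002], [1.0, 0.007, 0.0], [0.0, 0.002, -1.0]]
wrist_force: [0.7, 0.3, -0.3]
gripper_width: 0.0361
grip_force: 40.9
t: 24.5
eef_pos: [0.4571, 0.1432, 0.2077]
orientation: [[-0.007, 1.0, 0.001], [1.0, 0.007, -0.0], [-0.0, 0.001, -1.0]]
wrist_force: [-0.4, 0.9, 1.4]
gripper_width: 0.0383
grip_force: 0.0
top
[414. 162.] 667 mid [ 0.691 -0.347  0.035] topmean [ 0.692 -0.342  0.032] ext [0.161 0.085 0.03 ] [181. 152. 107.]
[349. 163.] 61 mid [ 0.704 -0.158  0.035] topmean [ 0.691 -0.149  0.044] ext [0.056 0.047 0.029] [162. 149. 133.]
[244. 185.] 219 mid [0.582 0.112 0.035] topmean [0.636 0.156 0.043] ext [0.165 0.244 0.03 ] [112. 124. 119.]
[209. 201.] 162 mid [0.577 0.255 0.035] topmean [0.587 0.26  0.039] ext [0.176 0.015 0.029] [76. 79. 80.]
[111. 241.] 940 mid [0.505 0.547 0.035] topmean [0.481 0.535 0.044] ext [0.281 0.167 0.03 ] [157. 108.  60.]
[237. 208.] 136 mid [0.568 0.177 0.042] topmean [0.568 0.178 0.045] ext [0.037 0.035 0.016] [175. 131.  91.]
[261. 208.] 136 mid [0.567 0.107 0.042] topmean [0.567 0.107 
[... 1342 characters left out ...]
0.029] [181. 134. 105.]
[281. 237.] 360 mid [ 0.581 -0.014  0.035] topmean [ 0.577 -0.019  0.043] ext [0.18  0.046 0.03 ] [113. 114. 108.]
[330. 279.] 155 mid [ 0.709 -0.185  0.035] topmean [ 0.703 -0.194  0.043] ext [0.068 0.041 0.03 ] [184. 170. 156.]
[276. 311.] 144 mid [ 0.538 -0.281  0.032] topmean [ 0.538 -0.283  0.038] ext [0.036 0.037 0.019] [141.  79. 154.]
[334. 330.] 753 mid [ 0.689 -0.353  0.035] topmean [ 0.692 -0.353  0.032] ext [0.163 0.078 0.03 ] [195. 162. 129.]
[257. 369.] 179 mid [ 0.475 -0.447  0.032] topmean [ 0.476 -0.448  0.038] ext [0.036 0.038 0.021] [45. 39. 38.]
[0.67341838 0.05058526 0.25013864] [0.68692157 0.16977022 0.30416106] [0.67916254 0.10397038 0.29541164]
```

View pics/side9.png

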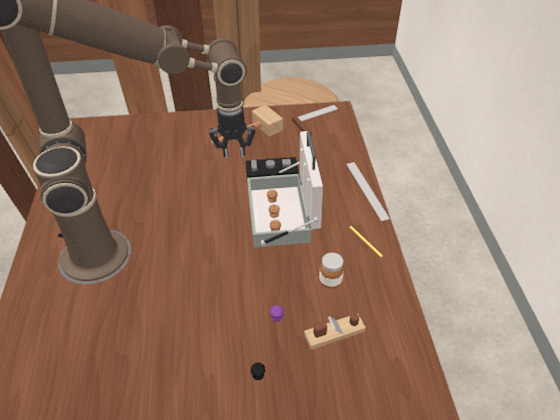

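All three knobs stand on the box floor at (271,194), (273,209) and (274,224). The lid is upright with its bar at about (312,150), and no wanted piece is left on the bench. Now to shut the lid.

```bash
python3 -m handwheel '[{"x":0,"y":0,"z":-45,"wx":0,"wy":0,"wz":0,"claw":0.55},{"x":0,"y":0,"z":-90,"wx":0,"wy":0,"wz":0,"claw":0.55},{"x":-10,"y":20,"z":-135,"wx":0,"wy":0,"wz":0,"claw":0.55},{"x":-20,"y":60,"z":-135,"wx":0,"wy":0,"wz":0,"claw":0.55},{"x":-32,"y":100,"z":-135,"wx":0,"wy":0,"wz":0,"claw":0.55},{"x":-32,"y":140,"z":-135,"wx":0,"wy":0,"wz":0,"claw":0.55},{"x":-32,"y":180,"z":-135,"wx":0,"wy":0,"wz":0,"claw":0.55},{"x":-32,"y":223,"z":-135,"wx":0,"wy":0,"wz":0,"claw":0.55},{"x":-32,"y":223,"z":-135,"wx":0,"wy":0,"wz":0,"claw":0.55},{"x":-32,"y":223,"z":-135,"wx":0,"wy":0,"wz":0,"claw":0.55}]'
```

```text
t: 25.6
eef_pos: [0.6818, 0.1133, 0.3381]
orientation: [[-0.007, 1.0, -0.004], [1.0, 0.007, -0.0], [-0.0, -0.004, -1.0]]
wrist_force: [-0.2, -0.4, -0.9]
gripper_width: 0.0383
grip_force: 0.0
```

```bash
python3 -m handwheel '[{"x":0,"y":-2,"z":20,"wx":0,"wy":0,"wz":0,"claw":0.55},{"x":0,"y":-2,"z":45,"wx":0,"wy":0,"wz":0,"claw":0.55},{"x":0,"y":-2,"z":70,"wx":0,"wy":0,"wz":0,"claw":0.55},{"x":0,"y":-2,"z":84,"wx":0,"wy":0,"wz":0,"claw":0.55},{"x":0,"y":-2,"z":84,"wx":0,"wy":0,"wz":0,"claw":0.55},{"x":0,"y":-2,"z":84,"wx":0,"wy":0,"wz":0,"claw":1},{"x":0,"y":-2,"z":84,"wx":0,"wy":0,"wz":0,"claw":1},{"x":0,"y":-2,"z":84,"wx":0,"wy":0,"wz":0,"claw":1},{"x":0,"y":-2,"z":84,"wx":0,"wy":0,"wz":0,"claw":1}]' 25
```

```text
t: 26.5
eef_pos: [0.6806, 0.1135, 0.2596]
orientation: [[-0.007, 1.0, 0.004], [1.0, 0.007, 0.001], [0.001, 0.004, -1.0]]
wrist_force: [-0.0, 0.7, 4.3]
gripper_width: 0.011
grip_force: 26.2
```

```bash
python3 -m handwheel '[{"x":0,"y":-12,"z":0,"wx":0,"wy":0,"wz":0,"claw":1},{"x":0,"y":-34,"z":1,"wx":0,"wy":0,"wz":0,"claw":1},{"x":0,"y":-57,"z":5,"wx":0,"wy":0,"wz":0,"claw":1},{"x":0,"y":-79,"z":10,"wx":0,"wy":0,"wz":0,"claw":1},{"x":0,"y":-101,"z":18,"wx":0,"wy":0,"wz":0,"claw":1},{"x":0,"y":-122,"z":29,"wx":0,"wy":0,"wz":0,"claw":1},{"x":0,"y":-122,"z":29,"wx":0,"wy":0,"wz":0,"claw":1}]'
```

```text
t: 27.2
eef_pos: [0.5539, 0.112, 0.2281]
orientation: [[-0.008, 1.0, -0.005], [1.0, 0.008, -0.001], [-0.001, -0.005, -1.0]]
wrist_force: [-3.0, -1.4, 6.0]
gripper_width: 0.0105
grip_force: 26.6
```

```bash
python3 -m handwheel '[{"x":0,"y":-20,"z":11,"wx":0,"wy":0,"wz":0,"claw":1},{"x":0,"y":-39,"z":25,"wx":0,"wy":0,"wz":0,"claw":1},{"x":0,"y":-56,"z":41,"wx":0,"wy":0,"wz":0,"claw":1},{"x":0,"y":-72,"z":58,"wx":0,"wy":0,"wz":0,"claw":1},{"x":0,"y":-86,"z":77,"wx":0,"wy":0,"wz":0,"claw":1},{"x":0,"y":-86,"z":77,"wx":0,"wy":0,"wz":0,"claw":1}]'
```

```text
t: 27.8
eef_pos: [0.4723, 0.1111, 0.1494]
orientation: [[-0.008, 1.0, 0.004], [1.0, 0.008, -0.001], [-0.001, 0.004, -1.0]]
wrist_force: [5.5, -1.9, -3.7]
gripper_width: 0.0108
grip_force: 25.3
```

```bash
python3 -m handwheel '[{"x":0,"y":-10,"z":21,"wx":0,"wy":0,"wz":0,"claw":1},{"x":0,"y":-19,"z":42,"wx":0,"wy":0,"wz":0,"claw":1},{"x":0,"y":-26,"z":64,"wx":0,"wy":0,"wz":0,"claw":1},{"x":0,"y":-31,"z":85,"wx":0,"wy":0,"wz":0,"claw":1},{"x":0,"y":-32,"z":100,"wx":0,"wy":0,"wz":0,"claw":1},{"x":0,"y":-32,"z":106,"wx":0,"wy":0,"wz":0,"claw":1},{"x":0,"y":-32,"z":106,"wx":0,"wy":0,"wz":0,"claw":1}]'
```

```text
t: 28.5
eef_pos: [0.44, 0.111, 0.0453]
orientation: [[-0.008, 1.0, -0.0], [1.0, 0.008, -0.001], [-0.001, -0.0, -1.0]]
wrist_force: [0.5, -3.3, 0.3]
gripper_width: 0.0105
grip_force: 26.0
```

```bash
python3 -m handwheel '[{"x":0,"y":0,"z":3,"wx":0,"wy":0,"wz":0,"claw":1},{"x":0,"y":0,"z":4,"wx":0,"wy":0,"wz":0,"claw":1},{"x":0,"y":0,"z":4,"wx":0,"wy":0,"wz":0,"claw":1}]'
```

```text
t: 28.8
eef_pos: [0.4399, 0.1111, 0.0429]
orientation: [[-0.008, 1.0, -0.0], [1.0, 0.008, -0.001], [-0.001, -0.0, -1.0]]
wrist_force: [-3.1, -6.0, 10.5]
gripper_width: 0.0105
grip_force: 27.1
```

Contact force shows the lid is resting on the rim. I'll release, rise and look.

```bash
python3 -m handwheel '[{"x":0,"y":0,"z":0,"wx":0,"wy":0,"wz":0,"claw":0.55},{"x":0,"y":0,"z":0,"wx":0,"wy":0,"wz":0,"claw":0.55},{"x":0,"y":0,"z":0,"wx":0,"wy":0,"wz":0,"claw":0.55},{"x":0,"y":0,"z":-40,"wx":0,"wy":0,"wz":0,"claw":0.55},{"x":0,"y":0,"z":-80,"wx":0,"wy":0,"wz":0,"claw":0.55},{"x":0,"y":0,"z":-120,"wx":0,"wy":0,"wz":0,"claw":0.55},{"x":0,"y":0,"z":-120,"wx":0,"wy":0,"wz":0,"claw":1},{"x":0,"y":0,"z":-120,"wx":0,"wy":0,"wz":0,"claw":1},{"x":0,"y":0,"z":-120,"wx":0,"wy":0,"wz":0,"claw":1},{"x":0,"y":0,"z":-120,"wx":0,"wy":0,"wz":0,"claw":1}]'
python3 - <<'E'
from h import *
im=snap('top','t10'); P=cloud(im)
for x0 in (.50,.55,.60,.65):
    m=(abs(P[...,0]-x0)<.01)&(P[...,1]>0)&(P[...,1]<.22)&(P[...,2]>.05)&(P[...,2]<.13); print(x0,m.sum(),np.median(P[m],0).round(4))
a=load('top0'); Q=cloud(a)
for x0 in (.50,.55,.60,.65):
    m=(abs(Q[...,0]-x0)<.01)&(Q[...,1]>0)&(Q[...,1]<.22)&(Q[...,2]>.05)&(Q[...,2]<.13); print(x0,m.sum(),np.median(Q[m],0).round(4))
g=a['pixels'].astype(int).mean(2)
P=Q
m=(P[...,2]>.063)&(P[...,2]<.078)&(P[...,0]>.48)&(P[...,0]<.67)&(P[...,1]>.265)&(P[...,1]<.335)
n,l,s,c=cv2.connectedComponentsWithStats(m.astype(np.uint8))
for i in range(1,n):
    if s[i,4]>15: q=P[l==i]; print('key',c[i].round(1),s[i,4],((q.min(0)+q.max(0))/2).round(4),np.ptp(q,0).round(3))
E
```

```text
t: 29.8
eef_pos: [0.4377, 0.1115, 0.1593]
orientation: [[-0.007, 1.0, -0.004], [1.0, 0.007, -0.0], [-0.0, -0.004, -1.0]]
wrist_force: [-0.8, 1.0, 0.6]
gripper_width: 0.0001
grip_force: 0.0
0.5 532 [0.501  0.107  0.0907]
0.55 589 [0.55   0.1101 0.0911]
0.6 585 [0.5998 0.111  0.091 ]
0.65 585 [0.6499 0.11   0.091 ]
0.5 584 [0.5004 0.1142 0.0906]
0.55 590 [0.5501 0.11   0.091 ]
0.6 578 [0.5998 0.1101 0.0909]
0.65 593 [0.6499 0.1102 0.0908]
key [190.9 186.6] 107 [0.6308 0.3011 0.0705] [0.026 0.028 0.015]
key [191.4 207.1] 107 [0.5736 0.3003 0.0695] [0.028 0.031 0.012]
key [191.6 227.7] 109 [0.5147 0.2999 0.0689] [0.019 0.046 0.011]
```

```bash
python3 -m handwheel '[{"x":30,"y":32,"z":0,"wx":0,"wy":0,"wz":0,"claw":1},{"x":62,"y":64,"z":0,"wx":0,"wy":0,"wz":0,"claw":1},{"x":94,"y":96,"z":0,"wx":0,"wy":0,"wz":0,"claw":1},{"x":126,"y":128,"z":0,"wx":0,"wy":0,"wz":0,"claw":1},{"x":158,"y":160,"z":0,"wx":0,"wy":0,"wz":0,"claw":1},{"x":190,"y":194,"z":0,"wx":0,"wy":0,"wz":0,"claw":1},{"x":190,"y":194,"z":40,"wx":0,"wy":0,"wz":0,"claw":1},{"x":190,"y":194,"z":80,"wx":0,"wy":0,"wz":0,"claw":1},{"x":190,"y":194,"z":90,"wx":0,"wy":0,"wz":0,"claw":1},{"x":190,"y":194,"z":90,"wx":0,"wy":0,"wz":0,"claw":1}]'
python3 - <<'E'
from h import *
im=snap('side','s11'); crop('s11',230,130,310,190,10,'s11c')
E
```

```text
t: 30.85
eef_pos: [0.6289, 0.3017, 0.0669]
orientation: [[-0.007, 1.0, -0.008], [1.0, 0.007, -0.003], [-0.003, -0.008, -1.0]]
wrist_force: [-0.1, -1.0, 0.6]
gripper_width: -0.0002
grip_force: 0.0
```

View pics/s11c.png

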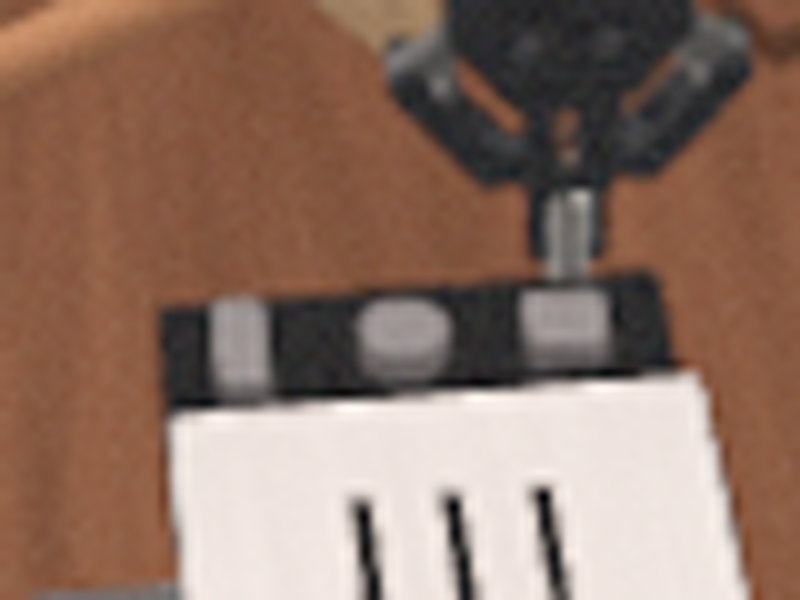

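```bash
python3 -m handwheel '[{"x":-1,"y":1,"z":12,"wx":0,"wy":0,"wz":0,"claw":1},{"x":-1,"y":1,"z":22,"wx":0,"wy":0,"wz":0,"claw":1},{"x":-1,"y":1,"z":27,"wx":0,"wy":0,"wz":0,"claw":1},{"x":-1,"y":1,"z":27,"wx":0,"wy":0,"wz":0,"claw":1}]'
python3 -m handwheel '[{"x":0,"y":0,"z":2,"wx":0,"wy":0,"wz":0,"claw":1},{"x":0,"y":0,"z":4,"wx":0,"wy":0,"wz":0,"claw":1},{"x":0,"y":0,"z":4,"wx":0,"wy":0,"wz":0,"claw":1}]'
```

```text
t: 31.3
eef_pos: [0.6331, 0.3018, 0.0441]
orientation: [[-0.007, 1.0, 0.0], [1.0, 0.007, -0.0], [-0.0, 0.0, -1.0]]
wrist_force: [-0.3, 0.3, 2.2]
gripper_width: -0.0002
grip_force: 0.9
t: 31.6
eef_pos: [0.6333, 0.3019, 0.0408]
orientation: [[-0.007, 1.0, 0.001], [1.0, 0.007, -0.0], [-0.0, 0.001, -1.0]]
wrist_force: [-0.7, -2.0, 3.4]
gripper_width: -0.0001
grip_force: 1.9
```

```bash
python3 -m handwheel '[{"x":0,"y":-2,"z":2,"wx":0,"wy":0,"wz":0,"claw":1},{"x":0,"y":-2,"z":4,"wx":0,"wy":0,"wz":0,"claw":1},{"x":0,"y":-2,"z":5,"wx":0,"wy":0,"wz":0,"claw":1},{"x":0,"y":-2,"z":5,"wx":0,"wy":0,"wz":0,"claw":1}]'
```

```text
t: 32.0
eef_pos: [0.6332, 0.3021, 0.0388]
orientation: [[-0.007, 1.0, 0.004], [1.0, 0.007, 0.0], [0.0, 0.004, -1.0]]
wrist_force: [-1.9, -3.0, 13.6]
gripper_width: 0.0
grip_force: 6.7
```

```bash
python3 -m handwheel '[{"x":0,"y":0,"z":-20,"wx":0,"wy":0,"wz":0,"claw":1},{"x":0,"y":0,"z":-40,"wx":0,"wy":0,"wz":0,"claw":1},{"x":-2,"y":-40,"z":-40,"wx":0,"wy":0,"wz":0,"claw":1},{"x":-2,"y":-80,"z":-40,"wx":0,"wy":0,"wz":0,"claw":1},{"x":-2,"y":-116,"z":-40,"wx":0,"wy":0,"wz":0,"claw":1},{"x":-2,"y":-116,"z":-40,"wx":0,"wy":0,"wz":0,"claw":1},{"x":-2,"y":-116,"z":-20,"wx":0,"wy":0,"wz":0,"claw":1},{"x":-2,"y":-116,"z":-8,"wx":0,"wy":0,"wz":0,"claw":1},{"x":-2,"y":-116,"z":-4,"wx":0,"wy":0,"wz":0,"claw":1},{"x":-2,"y":-116,"z":-4,"wx":0,"wy":0,"wz":0,"claw":1}]'
```

```text
t: 33.0
eef_pos: [0.5146, 0.2994, 0.0392]
orientation: [[-0.006, 1.0, -0.003], [1.0, 0.006, -0.0], [-0.0, -0.003, -1.0]]
wrist_force: [-2.9, -0.4, 4.9]
gripper_width: -0.0001
grip_force: 2.3
```

```bash
python3 -m handwheel '[{"x":0,"y":0,"z":2,"wx":0,"wy":0,"wz":0,"claw":1},{"x":0,"y":0,"z":4,"wx":0,"wy":0,"wz":0,"claw":1},{"x":0,"y":0,"z":4,"wx":0,"wy":0,"wz":0,"claw":1}]'
```

```text
t: 33.3
eef_pos: [0.5148, 0.2994, 0.0386]
orientation: [[-0.006, 1.0, -0.003], [1.0, 0.006, -0.001], [-0.001, -0.003, -1.0]]
wrist_force: [-8.9, -2.5, 21.5]
gripper_width: -0.0001
grip_force: 10.7
```

Bottomed at 21 N. On to the round key.

```bash
python3 -m handwheel '[{"x":0,"y":0,"z":-20,"wx":0,"wy":0,"wz":0,"claw":1},{"x":0,"y":0,"z":-40,"wx":0,"wy":0,"wz":0,"claw":1},{"x":0,"y":30,"z":-40,"wx":0,"wy":0,"wz":0,"claw":1},{"x":0,"y":58,"z":-40,"wx":0,"wy":0,"wz":0,"claw":1},{"x":0,"y":58,"z":-40,"wx":0,"wy":0,"wz":0,"claw":1},{"x":0,"y":58,"z":-20,"wx":0,"wy":0,"wz":0,"claw":1},{"x":0,"y":58,"z":-8,"wx":0,"wy":0,"wz":0,"claw":1},{"x":0,"y":58,"z":-4,"wx":0,"wy":0,"wz":0,"claw":1},{"x":0,"y":58,"z":-1,"wx":0,"wy":0,"wz":0,"claw":1},{"x":0,"y":58,"z":-1,"wx":0,"wy":0,"wz":0,"claw":1}]'
```

```text
t: 34.3
eef_pos: [0.5722, 0.299, 0.0387]
orientation: [[-0.007, 1.0, -0.003], [1.0, 0.007, -0.002], [-0.002, -0.003, -1.0]]
wrist_force: [-5.2, -3.5, 14.6]
gripper_width: -0.0002
grip_force: 7.3
```

```bash
python3 -m handwheel '[{"x":0,"y":0,"z":1,"wx":0,"wy":0,"wz":0,"claw":1},{"x":0,"y":0,"z":-20,"wx":0,"wy":0,"wz":0,"claw":1},{"x":0,"y":0,"z":-60,"wx":0,"wy":0,"wz":0,"claw":1},{"x":0,"y":0,"z":-100,"wx":0,"wy":0,"wz":0,"claw":1},{"x":0,"y":-40,"z":-140,"wx":0,"wy":0,"wz":0,"claw":1},{"x":0,"y":-90,"z":-160,"wx":0,"wy":0,"wz":0,"claw":1},{"x":0,"y":-140,"z":-160,"wx":0,"wy":0,"wz":0,"claw":1},{"x":0,"y":-160,"z":-160,"wx":0,"wy":0,"wz":0,"claw":1},{"x":0,"y":-160,"z":-160,"wx":0,"wy":0,"wz":0,"claw":1}]'
python3 - <<'E'
from h import *
im=snap('top','t12')
E
```

```text
t: 35.2
eef_pos: [0.4081, 0.2978, 0.1956]
orientation: [[-0.01, 1.0, -0.004], [1.0, 0.01, -0.001], [-0.001, -0.004, -1.0]]
wrist_force: [-0.1, 0.0, 0.6]
gripper_width: -0.0002
grip_force: 0.0
```

View pics/t12.png

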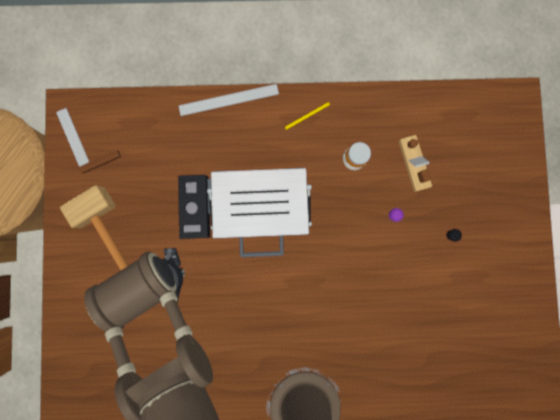

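The lid is shut at (260,203), the keys are up at (191,187/208/228), and only the purple and black look-alikes and the bystanders remain on the bench, where they were. Handing in.

```bash
python3 -c "from cell import bot; print(bot.hand_in())"
```

```text
the job is handed in; nothing more can be done
None
```

The job is done and handed in at about 35 s: all three wooden knobs on the bench (no pulls were there) stand apart on the box floor, the lid is shut, and the square, bar and round keys were each pressed fully down in that order.

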